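# Check a dial push gauge against the balance

## Task

Check the dial push gauge on the lab balance, whose draught shield is already open: with the gauge still in its stand, turn the reset knob on its glass back (anticlockwise seen from above) so that the peak pointer lies against its zero stop, then lift the gauge out of the stand without disturbing the zero. Hold it upright with its plunger tip inside the small ring engraved at the middle of the weighing pan and press down gently until the dial shows about 4 newtons, never more than 5. Finish while still holding it there steadily at that reading, and leave the open shield lid and the things standing around undisturbed.

Things in the scene. Friction and masses are not known exactly. Their poses are not given: they have to be found in the camera images.
- push_gauge: dial push gauge, about 0.25 kg, upright in its stand. Origin at the lower end of its nose, z up along its axis. Heights above the origin: round nose to 12 mm, square aluminium barrel 24 x 24 mm to 80 mm, square black head to 110 mm, round dial under glass (51 mm diameter) to 116 mm, reset knob to 133 mm. Below the origin the plunger stands out 20 mm
- gauge_head (a point): centre of the gauge's square black head, 95 mm above the gauge's origin: 54 x 54 mm, 30 mm tall, flat sides square to its x and y; take it here. The dial on top looks up: its scale runs clockwise from 0 (left) to 6 N (right), 137 degrees centred on the gauge's +x, a long mark each newton, a short one each 0.2 N
- plunger (a joint): how far the spring plunger is pushed in, m: 0 free, 0.012 fully in (hard stop). Spring 500 N/m, so 0.008 m in is 4 N; the slim live pointer shows this at once, 0.4 rad per newton. Pushing takes up to about 0.5 N more than the dial shows (friction, plunger weight, drag of the peak pointer)
- gauge_tip (a point): centre of the flat lower end of the plunger's rubber tip, 11 mm diameter, on the gauge's axis, 20 mm below the gauge's origin when the plunger is free
- peak_knob (a joint): reading of the broader peak pointer and angle of its reset knob, rad: 0 at the zero stop, growing clockwise from above, 0.4 rad per newton (4 N is 1.6). Slight friction (0.002 N m) holds it. The live pointer drags it up the scale and leaves it there, so it keeps the largest force pressed. It starts at 0.8 to 1.4 (2 to 3.5 N)
- knob_grip (a point): middle of the reset knob's grip bar, on the gauge's axis, 127 mm above its origin. Black bar 20 mm long, 9.5 mm thick, 12.5 mm tall, on a 20 mm disc 3 mm high just above the glass; nothing else near it. Seen from above the bar and the peak pointer lie at (1.2 rad minus the knob's reading) anticlockwise from the gauge's +x
- gauge_stand: fixed stand: grey foot 96 x 96 x 12 mm, thin posts, aluminium collar 42 x 42 mm with a square hole 27 mm wide, top 120 mm above the work surface; origin on the surface below the hole. The gauge's head rests on the collar and overhangs it 6 mm each side; the barrel in the hole can turn only a few degrees; the tip hangs free 20 mm up. Lift straight up 105 mm or more to clear it
- pan_mark (a point): centre of the ring (24 mm diameter, thin dark line with four short strokes) engraved in the middle of the balance's pan, at the pan's top surface, 74 mm above the work surface. Its x and y axes are those of the balance, whose front faces -x. The pan does not give way
- lab_balance: white precision balance, 262 x 190 mm, fixed, origin on the work surface below its centre, front to -x. The clear draught shield round the pan is a box open at the top, 143 x 143 mm inside about the pan's centre, its walls up to 132 mm above the work surface
- lab_balance_shield_lid (a joint): clear lid of the draught shield, hinged at the shield's rear upper edge, 75 mm behind the pan's centre, 134 mm above the work surface; rad, 0 shut, 1.83 fully open. It stands open, leaning back from upright, and reaches up to 285 mm
- black_cap_jar: bystander: small clear jar with a black cap, 36 mm diameter, 61 mm tall
- indicator_bottle: bystander: small brown bottle with a black cap, 42 mm diameter, 93 mm tall
- label_tape: bystander: roll of white tape lying flat, 68 mm diameter, 18 mm tall

How it is judged:
By the outcome, as a careful person would: the job done as asked, in the order asked, and still so for the second after the job is handed in, while the arm keeps its last pose, push and grip.
It also fails if it takes over 58 s, if anything falls off the work surface, if the arm or the gripper's body presses on something with over 40 N, if the wrist force passes 120 N, or if a joint passes its speed limit or range.

## Robot

A 6-joint arm with a two-finger parallel gripper is mounted at the origin on a cart in front of the work surface, level with it; the furniture and walls round the work are solid. World frame = base frame: x ahead of the robot, y to its left, z up, the work surface at z = 0. Lengths are in m, angles in rad, forces in N, time in s.
With the tool pointing down it reaches from about 0.425 to 0.95 m from the base axis. Payload 3.5 kg.
Tool frame: the origin (TCP) lies midway between the tips of the shut fingers; the grasp point (between the pads) lies 19 mm behind it; z points along the fingers, y is the direction in which the jaws open and shut (so a half turn about z gives the same grasp; the last joint's range is limited). The gripper opens to 85 mm and grips with 20 to 120 N. Pads are 22 mm wide; open, the fingers measure 114 mm over their backs; the gripper's body (76 mm by 85 mm) begins 54 mm behind the grasp point. The pads swing forward as they close: fully open they stand 13 mm farther back than shut.
Start: joints at [1.182, 0.286, 1.577, -0, 1.279, -0.15], TCP at [0.16, 0.656, 0.231] pointing down, gripper open.
Joint ranges: [-2.77, 2.77], [-0.9, 2.22], [0.21, 2.48], [-1.53, 4.67], [0.24, 2.81], [-2.84, 2.84]. Speed limits (rad/s): [2.79, 2.79, 3.14, 3.14, 3.14, 3.14].

## Interface

Orientations are given as a unit quaternion [w, x, y, z].
In Python, from bench import bot gives the robot as it stands.
- The arm moves only by the tool servo_tool, never from a script. Its argument "motion" is a list of rows, each an object of numbers: "ax", "ay", "az": the turn, a rotation vector about the world's x, y, z in degrees; "dx", "dy", "dz": the shift along the world's x, y, z in cm; "hand": the opening, from 0 (shut) to 1 (fully open). A call has 1 to 12 rows; each row shifts and turns the commanded pose from where the row before left it; what a row does not reach is not made up. A row lasts 1/8 s, in which the tool goes at most 62.5 mm and 10.7 degrees, less where a joint would pass 70% of its speed; a pose out of reach is approached as far as the arm can. A call is refused whole if a number of a shift passes 6.25 or a number of a turn 10.7, either way. A call with a gripper value outside its range is refused whole. The fingers move at their own pace and stop on an object; the grip force is fixed at half the most. Time passes only in rows, so rows that do not move let the fingers close. It gives the time, the measured TCP pose, the force and the opening at its end, in the units of the state.
- bot.get_obs(): the state, without advancing time (a new reading comes with each control period).
- bot.grab_frame(name): name is "scene" or "side" or "wrist"; returns a dict with "frame" (400x640x3 uint8, red, green, blue), "z_map" (400x640 float32, m along the optical axis (not along the pixel's ray), 0 where there is no reading), "intrinsics" (3x3 intrinsics, pixels), "k1" (the pictures are not rectified: a ray, as slopes to the right and down, at radius r is drawn at 1 + k1 r^2 times it, then the intrinsics apply), "extrinsics" (4x4, takes a point from camera to world coordinates). Camera axes: x right, y down, z forward; pixel columns grow to the right and rows downward; lengths in m; the calibration is good to about 2 mm. A picture is of the moment at which its call begins.
- bot.close_job(): hands the job in, once; it reports no verdict.
The state is a dict: "time": time; "joint_pos": joint angles; "qvel": joint speeds; "joint_efforts": joint torques, N m; "position": TCP position; "tcp_rot": TCP orientation; "contact_force": force on the tool from outside, world axes, zero at the start; "moment": the same for the moment, N m; "gripper_width": finger opening in m.
Only numpy, scipy, OpenCV 4.12 (cv2) and the standard library are available. Lean on these libraries where they do the work, as an engineer would, in place of code of your own. Each camera call takes 0.05 s, during which the arm holds its last target.

## Working session

There is one attempt and no reset: what is moved stays moved. The work goes in short steps, Python scripts to look and compute and a tool call to move; the robot and the scene stay as the last step left them, time stands still between calls to the robot, and variables do not carry over. Pictures are saved under pics/ and viewed, and the job is handed in when it is done.

Besides the shell and the picture viewer there is one more tool, called after "Call:" in YAML: its name, and indented under it one key for each argument. servo_tool: Moves the arm, as the interface text tells. Its arguments: {"type":"object","properties":{"motion":{"type":"array"}},"required":["motion"]}

```bash
ls; mkdir -p pics; cat > h.py <<'E'
import numpy as np,cv2
from bench import bot
def grab(n,save=None):
    f=bot.grab_frame(n)
    if save: cv2.imwrite('pics/'+save,cv2.cvtColor(np.asarray(f['frame']),cv2.COLOR_RGB2BGR))
    return f
def ray(f,u,v):
    K=np.asarray(f['intrinsics']);k=f['k1'];E=np.asarray(f['extrinsics'])
    p=cv2.undistortPoints(np.array([[[u,v]]],float),K,np.array([k,0,0,0.]))[0,0]
    d=E[:3,:3]@np.array([p[0],p[1],1]);return E[:3,3],d
def onz(f,u,v,z):
    o,d=ray(f,u,v);return o+d*(z-o[2])/d[2]
def pt(f,u,v):
    o,d=ray(f,u,v);return o+d*f['z_map'][int(round(v)),int(round(u))]
def proj(f,P):
    K=np.asarray(f['intrinsics']);E=np.linalg.inv(np.asarray(f['extrinsics']))
    P=np.atleast_2d(P)
    return cv2.projectPoints(P.astype(float),cv2.Rodrigues(E[:3,:3])[0],E[:3,3],K,np.array([f['k1'],0,0,0.]))[0][:,0]
def crop(f,u0,v0,u1,v1,s,name):
    im=cv2.cvtColor(np.asarray(f['frame']),cv2.COLOR_RGB2BGR)[v0:v1,u0:u1]
    cv2.imwrite('pics/'+name,cv2.resize(im,None,fx=s,fy=s,interpolation=cv2.INTER_CUBIC))
E
python3 - <<'E'
from h import *
print(bot.get_obs())
for n in ['scene','side','wrist']:
    f=grab(n,n+'0.png');print(n,f['intrinsics'],f['k1'],f['extrinsics'])
E
```

```text
pics
{'time': 0.0, 'joint_pos': array([ 1.18201422e+00,  2.87162239e-01,  1.57815114e+00,  5.03653355e-07,
        1.27859639e+00, -1.49993586e-01]), 'qvel': array([ 0.00075864, -0.00018062,  0.00036487,  0.00061958,  0.00134376,
        0.00041733]), 'joint_efforts': array([-2.23648603e-03, -4.05988204e+01, -2.92616272e+01, -2.69021220e-04,
        5.95155812e-03,  5.00954840e-06]), 'position': array([0.15937456, 0.65525158, 0.22996346]), 'tcp_rot': array([-3.08572181e-04,  1.19110796e-01,  9.92880293e-01, -1.11670764e-03]), 'contact_force': array([-0.50793358,  0.92090952,  0.65400862]), 'moment': array([-0.03206427, -0.04239314,  0.01304187]), 'gripper_width': 0.08541915045713126}
scene [[402.04014543   0.         315.54571681]
 [  0.         402.04014543 204.3023154 ]
 [  0.           0.           1.        ]] -0.059745860031818386 [[ 0.80217499 -0.37476486  0.46482962  0.06060433]
 [-0.59678153 -0.47824821  0.64430618 -0.56893842]
 [-0.01915938 -0.79424804 -0.6072915   0.77314666]
 [ 0.          0.          0.          1.        ]]
side [[447.99449208   0.         316.76271345]
 [  0.         447.99449208 200.65154129]
 [  0.           0.           1.        ]] -0.07621550506188747 [[-0.99987258 -0.01232941  0.01013923  0.51838476]
 [-0.01441255  0.42419547 -0.90545595  1.10993869]
 [ 0.00686272 -0.90548672 -0.42431912  0.58498775]
 [ 0.          0.          0.          1.        ]]
wrist [[311.20889139   0.         318.63848036]
 [  0.         311.20889139 203.3671609 ]
 [  0.           0.           1.        ]] -0.034926450978232854 [[ 0.23577547  0.93940827  0.24884136  0.09644507]
 [ 0.971807   -0.2276399  -0.06141039  0.67190125]
 [-0.0010432   0.25630484 -0.96659544  0.37258508]
 [ 0.          0.          0.          1.        ]]
```

View pics/scene0.png

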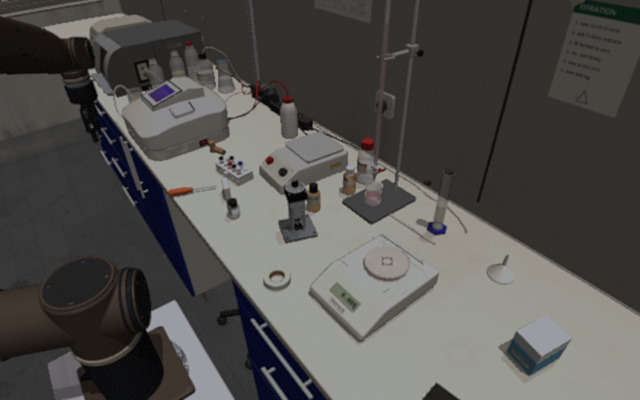

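View pics/side0.png

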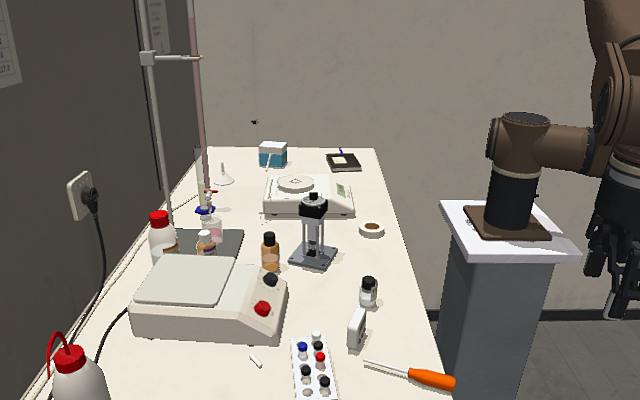

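View pics/wrist0.png

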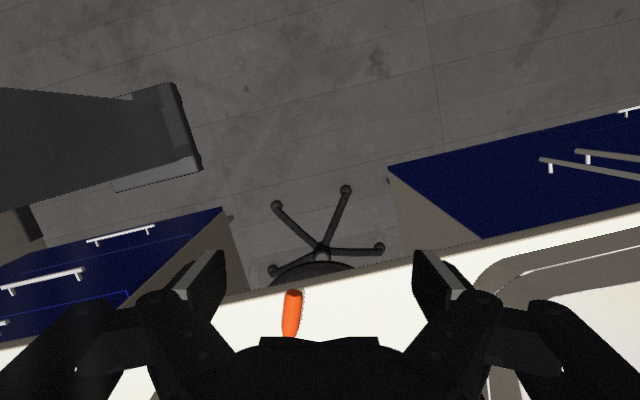

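The scene view shows the gauge at about (295,188), the balance's pan at (387,262), the tape at (277,278), the bottle at (313,198) and the jar at (232,208). In the side view the gauge is at (313,205) and the pan at (296,184).

```bash
python3 - <<'E'
from h import *
s=grab('scene');d=grab('side')
print('head scene z=.15',onz(s,295,187,.15),pt(s,295,187)); print('side',pt(d,313,205),onz(d,313,205,.15), 'knob',onz(d,314,194,.153),pt(d,314,194))
print('pan',onz(s,387,262,.074),pt(s,387,262),onz(d,296,183,.074),pt(d,296,183))
for n,u,v in [('tape',277,272),('bottle',314,186),('jar',232,202)]: print(n,pt(s,u,v))
for n,u,v in [('tape',371,227),('bottle',269,237),('jar',368,280)]: print(n,pt(d,u,v))
crop(s,260,160,340,250,8,'sg.png');crop(s,300,220,450,340,5,'sb.png')
crop(d,280,180,350,280,6,'dg.png');crop(d,250,165,370,225,6,'db.png')
E
```

```text
head scene z=.15 [0.53979971 0.18848092 0.15      ] [0.5340319  0.17936428 0.15750047]
side [0.53674299 0.21162673 0.15321826] [0.53687983 0.20493102 0.15      ] knob [0.53571872 0.15152565 0.153     ] [0.53499535 0.19152163 0.17102748]
pan [ 0.59471101 -0.11664     0.074     ] [ 0.59796305 -0.11388606  0.06974306] [ 0.59324065 -0.10070173  0.074     ] [ 0.59335239 -0.1025089   0.07323723]
tape [0.39488019 0.07070864 0.01137587]
bottle [0.63022406 0.22620237 0.0937825 ]
jar [0.41716003 0.34832388 0.0611822 ]
tape [0.38239368 0.03688502 0.0050307 ]
bottle [0.63360746 0.24545422 0.08921661]
jar [0.42283787 0.36584875 0.06210656]
```

View pics/sg.png

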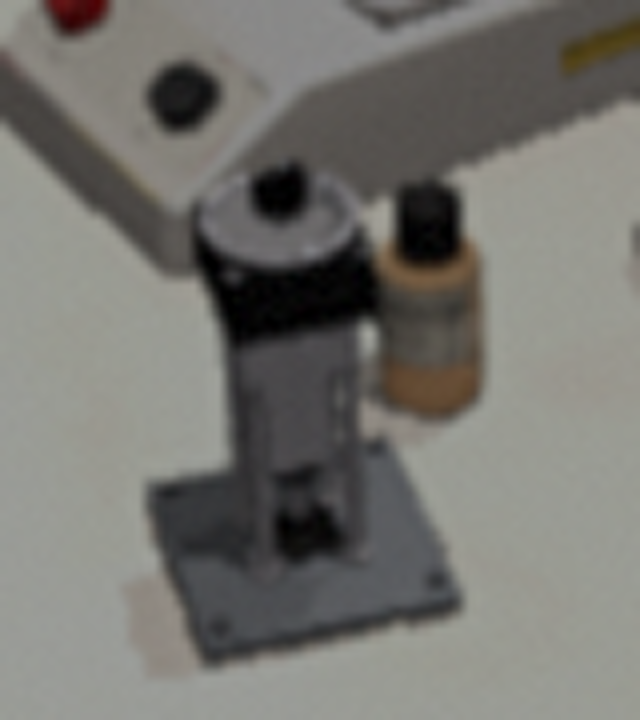

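View pics/sb.png

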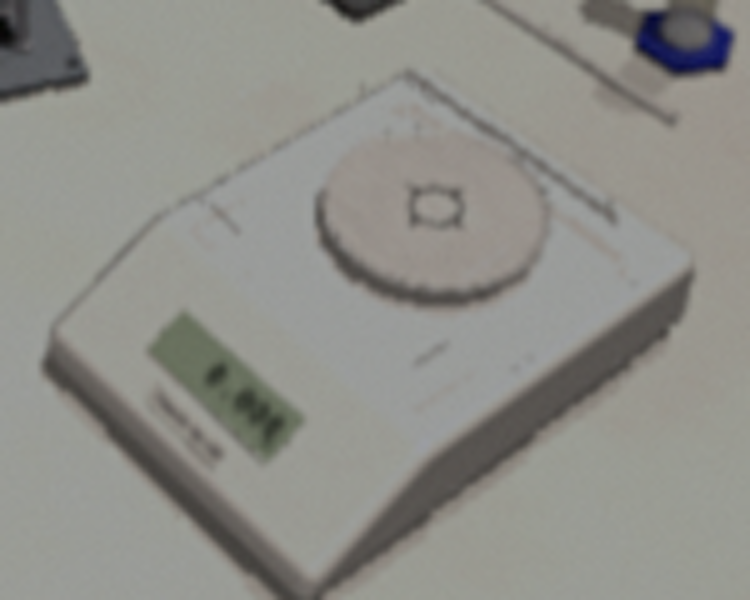

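View pics/dg.png

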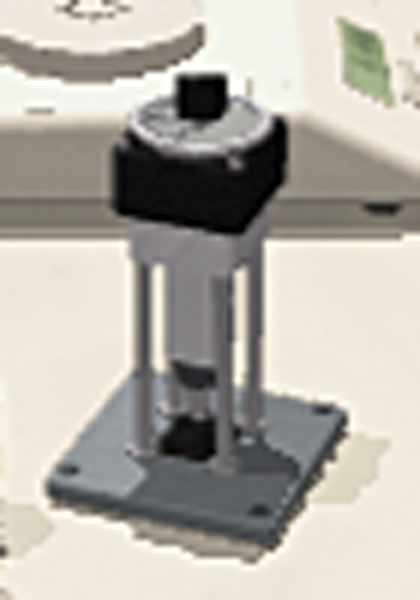

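View pics/db.png

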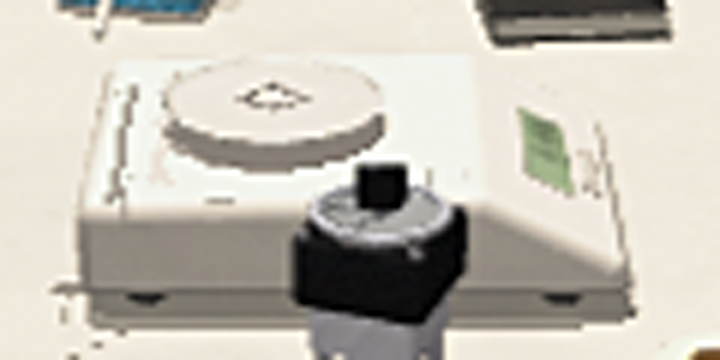

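Call:
servo_tool:
  motion:
    - {"dx":3.7,"dy":-4.6,"dz":0.7}
    - {"dx":3.7,"dy":-4.6,"dz":0.7}
    - {"dx":3.7,"dy":-4.6,"dz":0.7}
    - {"dx":3.7,"dy":-4.6,"dz":0.7}
    - {"dx":3.7,"dy":-4.6,"dz":0.7}
    - {"dx":3.7,"dy":-4.6,"dz":0.7}
    - {"dx":3.7,"dy":-4.6,"dz":0.7}
    - {"dx":3.7,"dy":-4.6,"dz":0.7}
    - {"dx":3.7,"dy":-4.6,"dz":0.7}
    - {"dx":3.7,"dy":-4.6,"dz":0.7}
    - {"dz":0}

```text
invalid input at $.motion[0]: expected keys ax, ay, az, dx, dy, dz, hand
```

```bash
python3 - <<'E'
from h import *
o=bot.get_obs();print(o['time'],o['position'],o['tcp_rot'],o['joint_pos'],o['contact_force'])
f=grab('wrist','w1.png')
p=proj(f,[[.536,.19,.156]])[0];print(p)
u,v=map(int,p);crop(f,u-50,v-45,u+50,v+45,7,'w1c.png');print(u-50,v-45)
E
```

```text
0.25 [0.15953708 0.65555553 0.23065936] [-1.38112857e-04  1.19120955e-01  9.92879589e-01 -5.48907398e-04] [ 1.18197135e+00  2.86744514e-01  1.57738057e+00 -2.70960515e-05
  1.27859930e+00 -1.50008145e-01] [-0.25991331 -0.57095672 -0.32655519]
[ 25.8254194 578.1861336]Traceback (most recent call last):
  File "<stdin>", line 5, in <module>
  File "h.py", line 21, in crop
    cv2.imwrite('pics/'+name,cv2.resize(im,None,fx=s,fy=s,interpolation=cv2.INTER_CUBIC))
                             ~~~~~~~~~~^^^^^^^^^^^^^^^^^^^^^^^^^^^^^^^^^^^^^^^^^^^^^^^^^
cv2.error: OpenCV(4.12.0) /io/opencv/modules/imgproc/src/resize.cpp:4208: error: (-215:Assertion failed) !ssize.empty() in function 'resize'
```

View pics/w1.png

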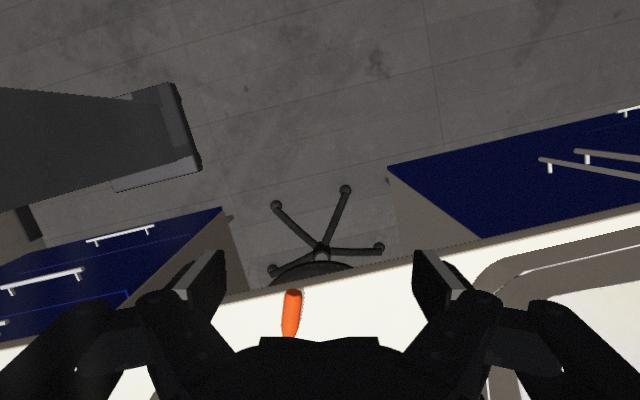

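All keys are required in every row.

Call:
servo_tool:
  motion:
    - {"ax":0,"ay":0,"az":0,"dx":3.7,"dy":-4.6,"dz":0.7,"hand":1}
    - {"ax":0,"ay":0,"az":0,"dx":3.7,"dy":-4.6,"dz":0.7,"hand":1}
    - {"ax":0,"ay":0,"az":0,"dx":3.7,"dy":-4.6,"dz":0.7,"hand":1}
    - {"ax":0,"ay":0,"az":0,"dx":3.7,"dy":-4.6,"dz":0.7,"hand":1}
    - {"ax":0,"ay":0,"az":0,"dx":3.7,"dy":-4.6,"dz":0.7,"hand":1}
    - {"ax":0,"ay":0,"az":0,"dx":3.7,"dy":-4.6,"dz":0.7,"hand":1}
    - {"ax":0,"ay":0,"az":0,"dx":3.7,"dy":-4.6,"dz":0.7,"hand":1}
    - {"ax":0,"ay":0,"az":0,"dx":3.7,"dy":-4.6,"dz":0.7,"hand":1}
    - {"ax":0,"ay":0,"az":0,"dx":3.7,"dy":-4.6,"dz":0.7,"hand":1}
    - {"ax":0,"ay":0,"az":0,"dx":3.7,"dy":-4.6,"dz":0.7,"hand":1}
    - {"ax":0,"ay":0,"az":0,"dx":0,"dy":0,"dz":0,"hand":1}

```text
time: 1.68
position: [0.5318, 0.1927, 0.3019]
tcp_rot: [0.001, 0.122, 0.993, -0.0]
contact_force: [-0.2, 0.6, -0.3]
gripper_width: 0.085
```

```bash
python3 - <<'E'
from h import *
o=bot.get_obs();print(o['time'],o['position'],o['tcp_rot'],o['joint_pos'],o['contact_force'])
f=grab('wrist','w1.png')
p=proj(f,[[.536,.19,.156]])[0];print(p)
u,v=map(int,p);crop(f,u-50,v-45,u+50,v+45,7,'w1c.png');print(u-50,v-45)
E
```

```text
1.675 [0.53184932 0.19271068 0.30188087] [ 7.01119312e-04  1.21951279e-01  9.92535832e-01 -1.29785971e-04] [ 1.68590726e-01 -2.48179224e-03  1.77003063e+00 -6.63751747e-04
  1.37277495e+00 -1.15756417e+00] [-0.24616258  0.63757251 -0.28163504]
[315.55967534 196.32299773]
265 151
```

View pics/w1.png

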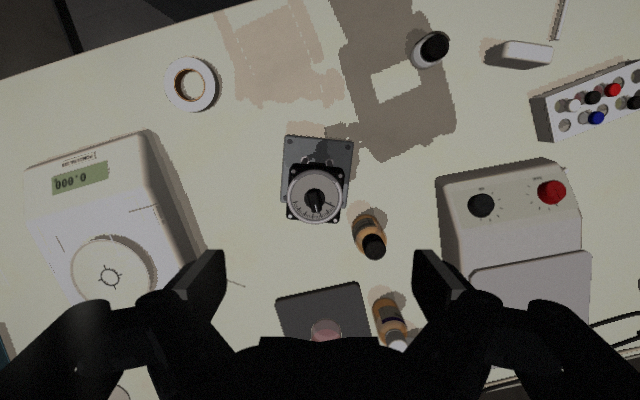

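View pics/w1c.png

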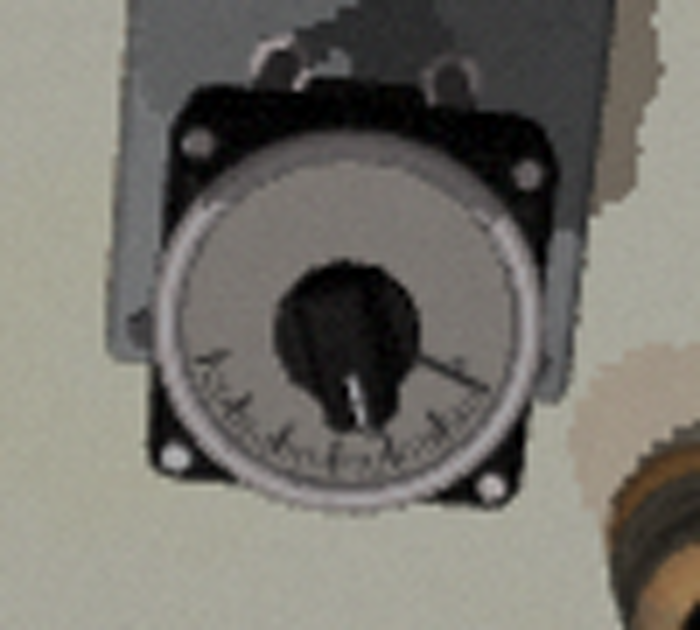

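```bash
python3 - <<'E'
from h import *
f=grab('wrist')
c=np.array([[198,143],[530,175],[493,487],[175,458]])/7+[265,151]
P=np.array([onz(f,*q,.150) for q in c]);print(P,P.mean(0))
for i in range(4):
    e=P[(i+1)%4]-P[i];print(np.linalg.norm(e),np.degrees(np.arctan2(e[1],e[0])))
g=lambda x,y,z:onz(f,x/7+265,y/7+151,z)
cen=g(348,319,.156);print('dial',cen)
k0=P.mean(0)
# zero/six ends
for n,x,y,z in [('live',488,388,.154),('knobend',360,430,.167),('whitebase',352,378,.173),('whitend',360,425,.173),('six',203,362,.154)]:
    q=g(x,y,z);d=q-cen;print(n,q,np.hypot(d[0],d[1]),np.degrees(np.arctan2(d[1],d[0])))
# pan
o,d=ray(f,110,277);print('pan',onz(f,110,277,.074))
E
```

```text
[[0.50699633 0.17671544 0.15      ]
 [0.52209867 0.21956373 0.15      ]
 [0.56444375 0.20456277 0.15      ]
 [0.54949658 0.16194166 0.15      ]] [0.53575883 0.1906959  0.15      ]
0.04543188788781249 70.58444611742932
0.04492364777922014 -19.506942617820368
0.045166110578546234 -109.32570538570715
0.0449948369313956 160.83171050720807
dial [0.53437083 0.19096471 0.156     ]
live [0.54897302 0.20721785 0.154     ] 0.021849219591023542 48.06276436592781
knobend [0.54687876 0.18960181 0.167     ] 0.012581956614399313 -6.218592103035107
whitebase [0.53813176 0.19074576 0.173     ] 0.003767295067484002 -3.3318755758458933
whitend [0.54450293 0.19022566 0.173     ] 0.010159017967427564 -4.171833018808706
six [0.53595945 0.1699763  0.154     ] 0.021048446485507397 -85.67152536277243
pan [ 0.59497624 -0.10727643  0.074     ]
```

The wrist view shows the dial at about (314,197) with the scale facing down (+x away from the base). The live pointer is at 0 on the right, and the knob's white line points to about (316,211). The gauge's yaw is about -19.4°, its centre is about (0.535, 0.191), and the knob reads about 0.97 rad. Next I'll go down over the knob with the jaws across the bar.

Call:
servo_tool:
  motion:
    - {"ax":0,"ay":0,"az":4,"dx":0.1,"dy":-0.1,"dz":-4,"hand":0.4}
    - {"ax":0,"ay":0,"az":4,"dx":0.2,"dy":-0.1,"dz":-4,"hand":0.4}
    - {"ax":0,"ay":0,"az":0,"dx":0,"dy":0,"dz":-1.7,"hand":0.4}
    - {"ax":0,"ay":0,"az":0,"dx":0,"dy":0,"dz":0,"hand":0.4}
    - {"ax":0,"ay":0,"az":0,"dx":0,"dy":0,"dz":0,"hand":0.4}

```text
time: 2.4
position: [0.5334, 0.1945, 0.2063]
tcp_rot: [0.002, 0.049, 0.999, 0.0]
contact_force: [-0.3, -0.2, -0.9]
gripper_width: 0.034
```

```bash
python3 - <<'E'
from h import *
o=bot.get_obs();print(o['time'],o['position'],o['tcp_rot'],o['joint_pos'],o['contact_force'],o['gripper_width'])
f=grab('wrist','w2.png')
print(proj(f,[[.535,.191,.173],[.535,.191,.156],o['position']]))
crop(f,240,180,400,340,4,'w2c.png')
d=grab('side');crop(d,260,130,370,250,5,'d2.png')
E
```

```text
2.4 [0.53344731 0.19452374 0.20634674] [1.55897512e-03 4.94293363e-02 9.98776343e-01 3.56252874e-04] [ 1.71013783e-01  7.18132281e-02  1.86951885e+00  1.44167254e-05
  1.19706227e+00 -1.30088869e+00] [-0.30470558 -0.1579588  -0.94348545] 0.03395931065714162
[[310.96546682 235.63416731]
 [311.52693549 226.28651935]
 [316.24574264 256.19924661]]
```

View pics/w2c.png

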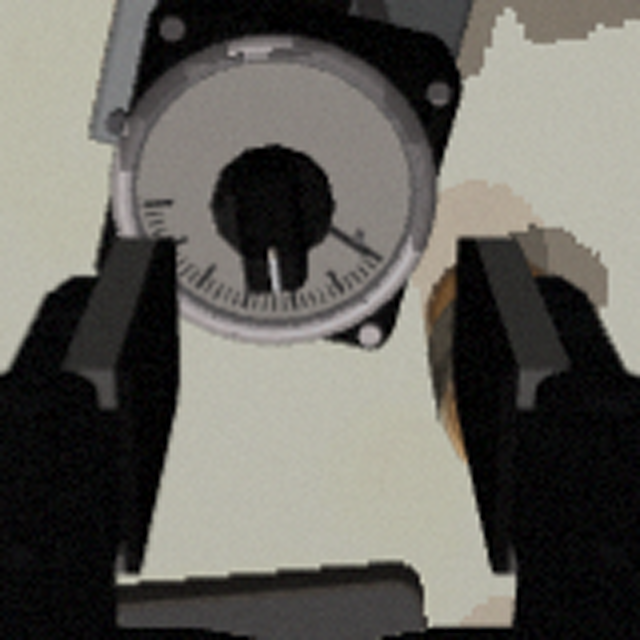

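View pics/d2.png

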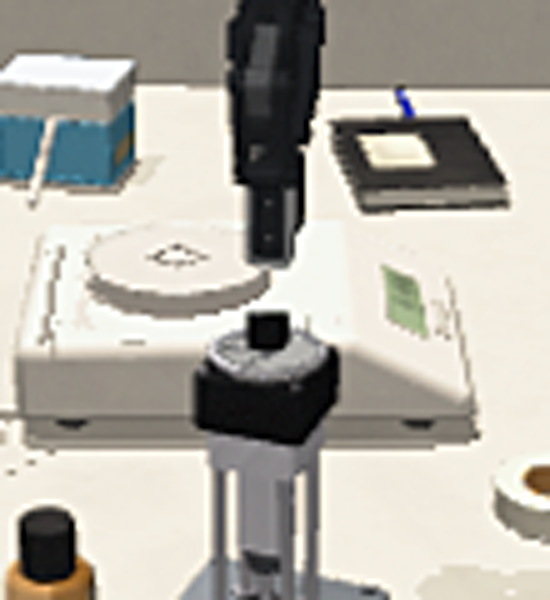

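```bash
python3 - <<'E'
from h import *
f=grab('wrist');o=bot.get_obs();print(o['position'])
g=lambda x,y,z:onz(f,x/4+240,y/4+180,z)
P=np.array([g(172,28,.15),g(439,95,.15),g(370,335,.15)])
print(P,(P[0]+P[2])/2,np.linalg.norm(P[0]-P[1]),np.linalg.norm(P[2]-P[1]))
for a,b in [(0,1),(1,2)]:
  e=P[b]-P[a];print(np.degrees(np.arctan2(e[1],e[0])))
a=g(271,250,.173);b=g(277,290,.173);e=b-a;print(a,b,np.degrees(np.arctan2(e[1],e[0])))
a=g(247,290,.173);b=g(308,290,.173);print('bar end',a,b,(a+b)/2)
t=g(274,187,.156);print('dial',t)
im=cv2.cvtColor(np.asarray(f['frame']),cv2.COLOR_RGB2GRAY)
crop(f,285,210,335,260,14,'w2k.png')
E
```

```text
[0.53353595 0.19414422 0.20628953]
[[0.50861064 0.17468544 0.15      ]
 [0.52421552 0.21722329 0.15      ]
 [0.56639917 0.20209629 0.15      ]] [0.53750491 0.18839087 0.15      ] 0.04530983535040888 0.04481391668307731
69.85459773670411
-19.727763121793668
[0.53953398 0.18832312 0.173     ] [0.54615275 0.18852981 0.173     ] 1.7886466369487521
bar end [0.54569993 0.18396428 0.173     ] [0.54662204 0.1932472  0.173     ] [0.54616098 0.18860574 0.173     ]
dial [0.53543956 0.18872249 0.156     ]
```

View pics/w2k.png

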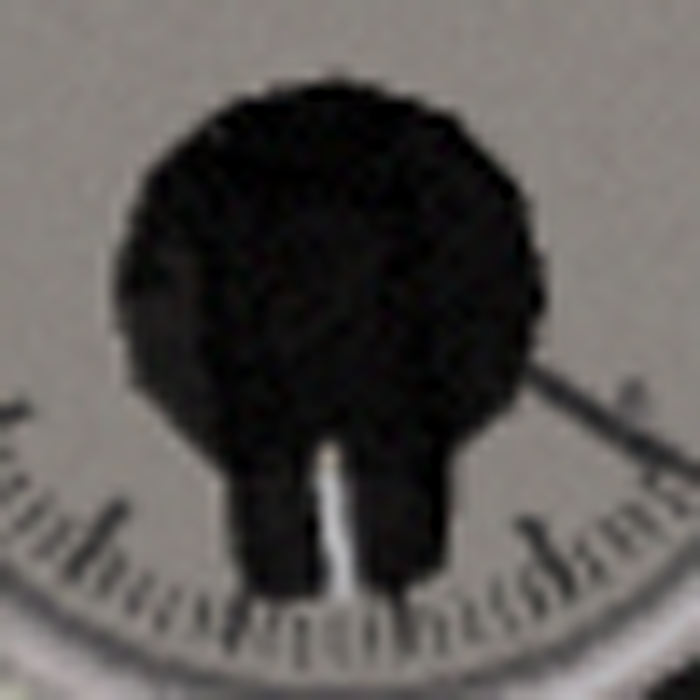

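```bash
python3 - <<'E'
from h import *
s=grab('scene');d=grab('side')
crop(s,270,120,330,200,10,'s3.png');crop(d,290,180,340,230,12,'d3.png')
w=grab('wrist');crop(w,270,225,370,330,6,'w3.png')
o=bot.get_obs();print(o['position'],o['tcp_rot'],proj(w,o['position']),proj(s,o['position']),proj(d,o['position']))
E
```

```text
[0.53305234 0.19391098 0.20527326] [7.79133632e-04 4.96383548e-02 9.98766937e-01 1.81250441e-04] [[316.16887185 255.61510771]] [[290.66733997 169.73426002]] [[314.92285506 180.33759039]]
```

View pics/s3.png

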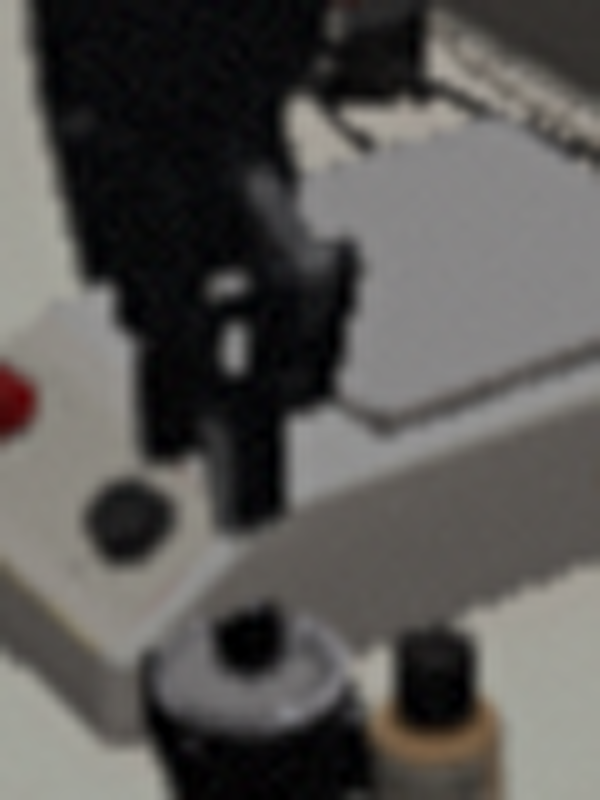

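View pics/d3.png

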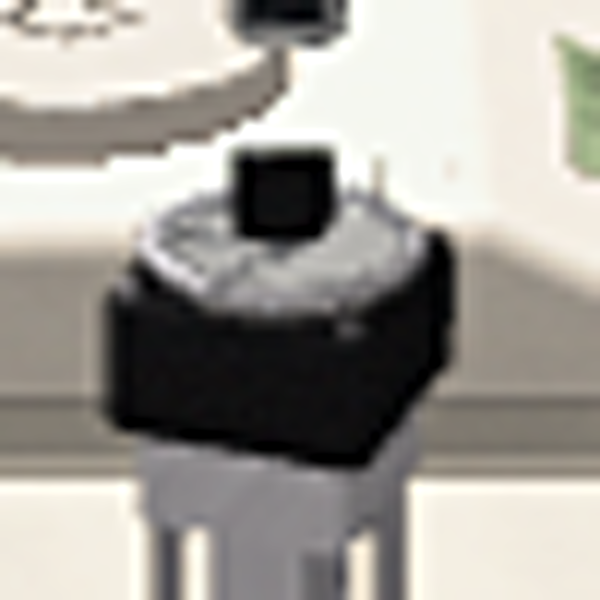

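View pics/w3.png

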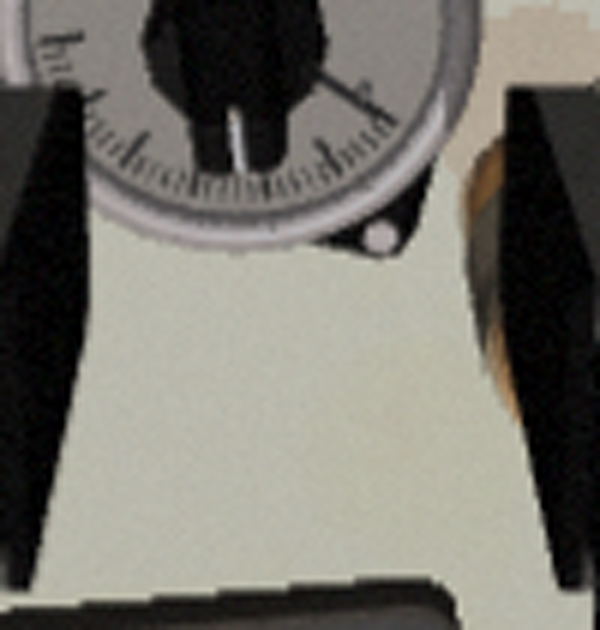

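```bash
python3 - <<'E'
from h import *
s=grab('scene');d=grab('side');w=grab('wrist')
print('side dial',onz(d,313.6,200.8,.156),'scene dial',onz(s,295.2,187.2,.156))
print('side knobx at',onz(d,313.75,180+150/12,.173))
# top of head front lower corner etc. triangulate knob centre: side (285,192), scene(248,637)
def tri(r):
    A=np.zeros((3,3));b=np.zeros(3)
    for o,v in r:
        v=v/np.linalg.norm(v);M=np.eye(3)-np.outer(v,v);A+=M;b+=M@o
    x=np.linalg.solve(A,b);return x,[np.linalg.norm((np.eye(3)-np.outer(v,v)/(v@v))@(x-o)) for o,v in r]
print(tri([ray(d,313.6,200.8),ray(s,295.2,187.2)]))
print(tri([ray(d,313.6,200.8),ray(s,295.2,187.2),ray(w,308.5,226.7)]))
# finger pads on tool axis: midpoint of tips in wrist
print('wrist finger mid', 270+np.mean([85,503])/6, proj(w,[.5331,.1939,.2053]))
# depth of pads
zm=w['z_map'];
for u,v in [(280,250),(360,250),(276,300),(365,300),(356,245),(283,245)]: print(u,v,pt(w,u,v))
E
```

```text
side dial [0.53575366 0.19551637 0.156     ] scene dial [0.53507949 0.18008059 0.156     ]
side knobx at [0.53564428 0.18768546 0.173     ]
(array([0.53698203, 0.18493725, 0.15166291]), [np.float64(0.0011772075890684778), np.float64(0.0011772075890685361)])
(array([0.53667133, 0.18668945, 0.15138169]), [np.float64(0.0008624660030913829), np.float64(0.002194840428083931), np.float64(0.0018038611630693858)])
wrist finger mid 319.0 [[316.5239196  257.17306171]]
280 250 [0.52143923 0.17893137 0.21981905]
360 250 [0.46811647 0.20117667 0.34722105]
276 300 [0.53586242 0.17737294 0.23656063]
365 300 [0.53522476 0.21235985 0.24308713]
356 245 [0.52437702 0.21292021 0.21516583]
283 245 [0.52395786 0.17864307 0.20799108]
```

Call:
servo_tool:
  motion:
    - {"ax":0,"ay":0,"az":3,"dx":0.25,"dy":-0.7,"dz":-1.2,"hand":0.35}
    - {"ax":0,"ay":0,"az":0,"dx":0,"dy":0,"dz":-1.2,"hand":0.3}
    - {"ax":0,"ay":0,"az":0,"dx":0,"dy":0,"dz":-1.2,"hand":0.3}
    - {"ax":0,"ay":0,"az":0,"dx":0,"dy":0,"dz":0,"hand":0.3}

```text
time: 3.35
position: [0.5341, 0.1868, 0.1665]
tcp_rot: [-0.002, 0.024, 1.0, -0.0]
contact_force: [1.0, 0.3, 0.2]
gripper_width: 0.0255
```

```bash
python3 - <<'E'
from h import *
w=grab('wrist');crop(w,265,205,375,315,6,'w4.png')
o=bot.get_obs();print(o['time'],o['position'],o['tcp_rot'],o['gripper_width'],o['contact_force'])
d=grab('side');crop(d,280,150,350,225,9,'d4.png')
E
```

```text
3.4 [0.53464197 0.18690783 0.16749356] [-8.13897368e-04  2.34918304e-02  9.99723690e-01 -1.22557617e-04] 0.02547040167044644 [ 0.24217693 -0.10090587 -0.19842543]
```

View pics/w4.png

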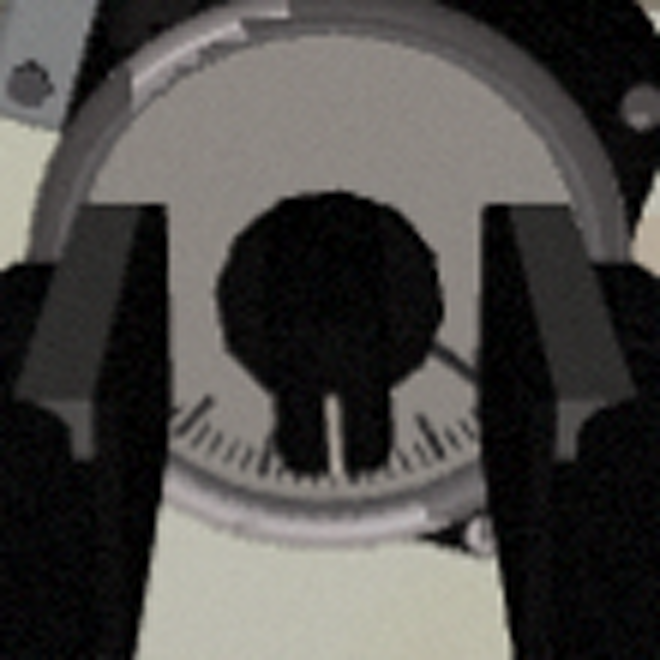

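View pics/d4.png

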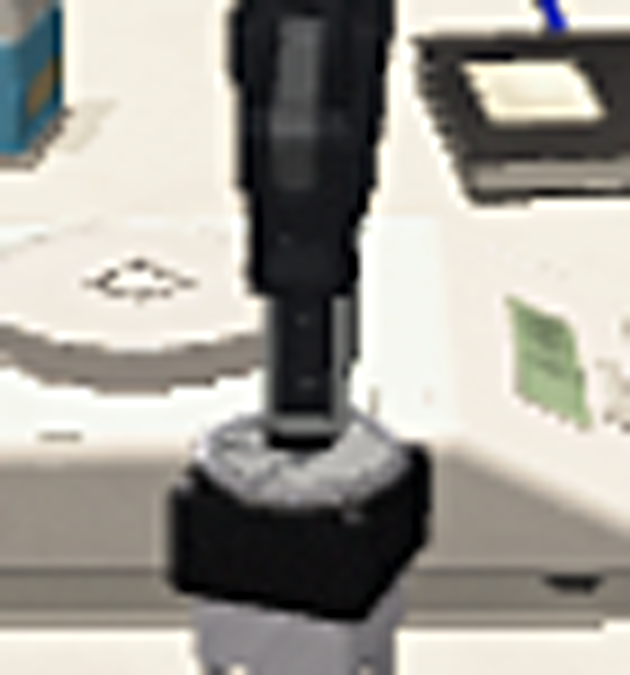

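Call:
servo_tool:
  motion:
    - {"ax":0,"ay":0,"az":0,"dx":0,"dy":0,"dz":-0.35,"hand":0.25}
    - {"ax":0,"ay":0,"az":0,"dx":0,"dy":0,"dz":0,"hand":0.16}
    - {"ax":0,"ay":0,"az":0,"dx":0,"dy":0,"dz":0,"hand":0.1}
    - {"ax":0,"ay":0,"az":0,"dx":0,"dy":0,"dz":0,"hand":0}
    - {"ax":0,"ay":0,"az":0,"dx":0,"dy":0,"dz":0,"hand":0}

```text
time: 4.08
position: [0.5353, 0.187, 0.1652]
tcp_rot: [0.0, 0.023, 1.0, 0.0]
contact_force: [0.4, 0.7, 0.6]
gripper_width: 0.007
```

```bash
python3 - <<'E'
from h import *
w=grab('wrist');crop(w,265,205,375,315,6,'w5.png')
o=bot.get_obs();print(o)
E
```

```text
{'time': 4.125, 'joint_pos': array([ 1.57041635e-01,  1.14063976e-01,  1.90358545e+00,  2.61092974e-04,
        1.12324827e+00, -1.36706171e+00]), 'qvel': array([ 0.00101058,  0.00059496, -0.0011151 , -0.00130398, -0.00018157,
        0.0018914 ]), 'joint_efforts': array([-4.54224078e-01, -3.14040685e+01, -2.68011439e+01, -1.82423852e-01,
        4.50780848e-02,  1.62534816e-03]), 'position': array([0.53532331, 0.18698256, 0.16514974]), 'tcp_rot': array([3.20723640e-04, 2.34008054e-02, 9.99726096e-01, 1.78140673e-04]), 'contact_force': array([0.64236369, 1.21185402, 1.57831361]), 'moment': array([ 0.09004234, -0.01925523,  0.0018662 ]), 'gripper_width': 0.007168733560623458}
```

View pics/w5.png

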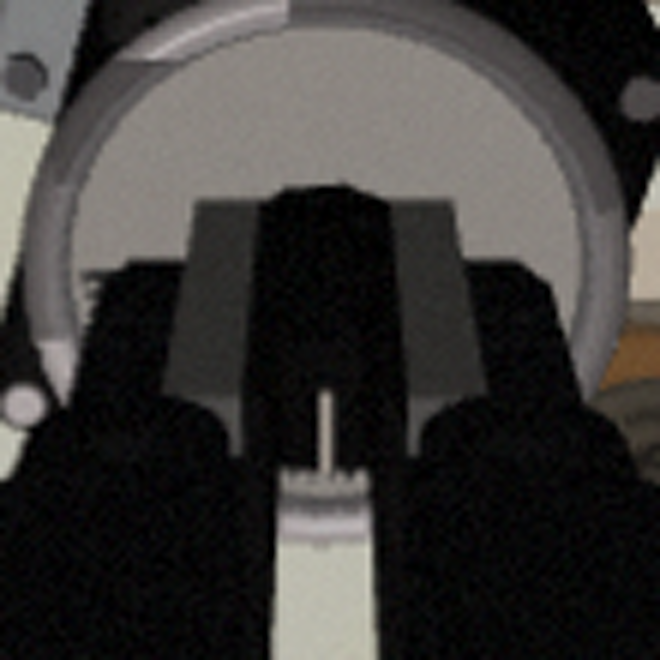

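Call:
servo_tool:
  motion:
    - {"ax":0,"ay":0,"az":8,"dx":0,"dy":0,"dz":0,"hand":0}
    - {"ax":0,"ay":0,"az":8,"dx":0,"dy":0,"dz":0,"hand":0}
    - {"ax":0,"ay":0,"az":8,"dx":0,"dy":0,"dz":0,"hand":0}
    - {"ax":0,"ay":0,"az":8,"dx":0,"dy":0,"dz":0,"hand":0}
    - {"ax":0,"ay":0,"az":8,"dx":0,"dy":0,"dz":0,"hand":0}
    - {"ax":0,"ay":0,"az":6,"dx":0,"dy":0,"dz":0,"hand":0}
    - {"ax":0,"ay":0,"az":4,"dx":0,"dy":0,"dz":0,"hand":0}
    - {"ax":0,"ay":0,"az":0,"dx":0,"dy":0,"dz":0,"hand":0}

```text
time: 5.12
position: [0.5356, 0.1862, 0.1651]
tcp_rot: [0.0, -0.401, 0.916, -0.001]
contact_force: [1.7, -1.2, 0.9]
gripper_width: 0.0073
```

```bash
python3 - <<'E'
from h import *
w=grab('wrist','w6.png');crop(w,250,190,390,330,5,'w6c.png')
o=bot.get_obs();print(o['time'],o['position'],o['tcp_rot'],o['moment'],o['contact_force'],o['gripper_width'])
q=o['tcp_rot'];print(90-2*np.degrees(np.arctan2(q[1],q[2])))
E
```

```text
5.175 [0.53561907 0.18632625 0.16516738] [ 3.41800627e-04 -4.00762104e-01  9.16181817e-01 -7.05682941e-04] [-0.31640482 -0.18895691  0.06241345] [ 1.29703806 -1.2182433   0.69074237] 0.00721555293023458
137.2516752324708
```

View pics/w6c.png

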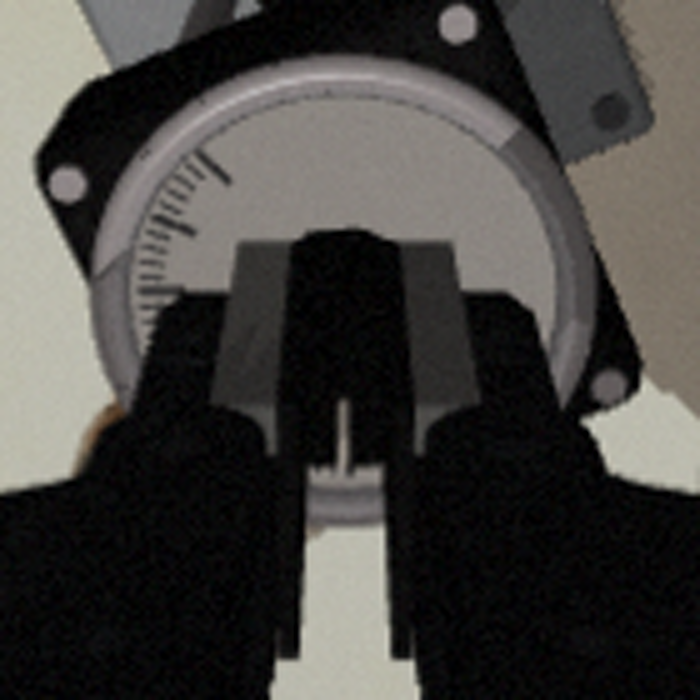

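```bash
python3 - <<'E'
from h import *
f=grab('wrist')
g=lambda x,y,z:onz(f,x/5+250,y/5+190,z)
P=np.array([g(68,184,.15),g(459,25,.15),g(610,386,.15)])
for a,b in [(0,1),(1,2)]:
  e=P[b]-P[a];print(np.linalg.norm(e),np.degrees(np.arctan2(e[1],e[0])))
print((P[0]+P[2])/2)
o=bot.get_obs();print(o['moment'])
E
```

```text
0.04509295497152326 160.14183828970906
0.04486989509490972 70.42011663279219
[0.53678901 0.18894151 0.15      ]
[-0.41450156 -0.19780573 -0.02565087]
```

Call:
servo_tool:
  motion:
    - {"ax":0,"ay":0,"az":2,"dx":0,"dy":0,"dz":0,"hand":0}
    - {"ax":0,"ay":0,"az":1,"dx":0,"dy":0,"dz":0,"hand":0}
    - {"ax":0,"ay":0,"az":0,"dx":0,"dy":0,"dz":0,"hand":0}
    - {"ax":0,"ay":0,"az":0,"dx":0,"dy":0,"dz":0,"hand":0}

```text
time: 5.72
position: [0.5353, 0.1869, 0.1651]
tcp_rot: [0.0, -0.425, 0.905, -0.0]
contact_force: [1.5, -1.2, 1.9]
gripper_width: 0.0069
```

```bash
python3 - <<'E'
from h import *
w=grab('wrist','w7.png');crop(w,250,190,390,330,5,'w7c.png')
o=bot.get_obs();print(o['time'],o['position'],o['tcp_rot'],o['moment'],o['contact_force'],o['gripper_width'])
q=o['tcp_rot'];print(90-2*np.degrees(np.arctan2(q[1],q[2])))
for i in range(4): grab('side'); print(bot.get_obs()['moment'])
E
```

```text
5.775 [0.53535281 0.18694472 0.16514757] [ 3.51466650e-04 -4.25104340e-01  9.05144284e-01 -5.28640604e-05] [-0.21232931 -0.21725884 -0.01512719] [ 1.35172009 -1.54684325  3.4240498 ] 0.007474624640487301
140.31453930601145
[-0.15909007 -0.19391066  0.00800905]
[-0.22251642 -0.16541803 -0.01967576]
[-0.19579719 -0.18515842 -0.00949548]
[-0.1894349  -0.21271516 -0.00089258]
```

View pics/w7c.png

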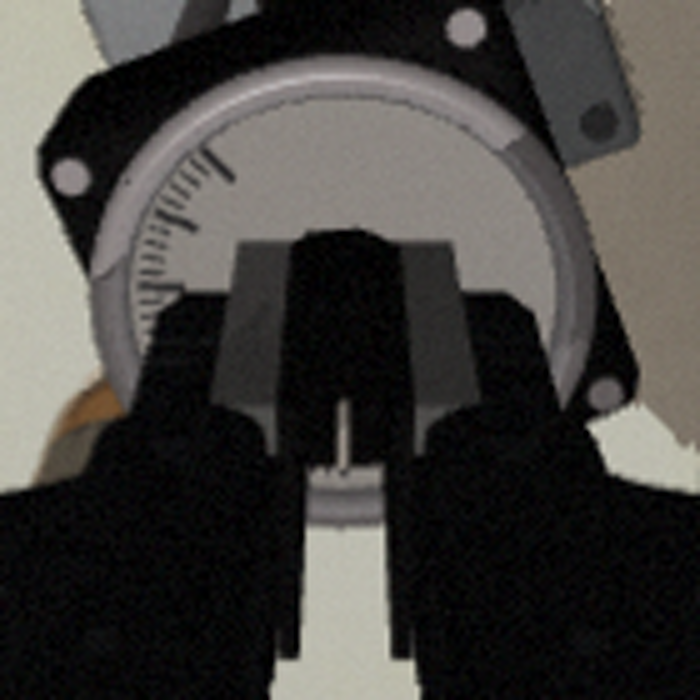

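The white line is aligned with the jaws. The gauge followed about 1.5° of the last 3°, so the stop has been reached. I'll release, rise and check.

Call:
servo_tool:
  motion:
    - {"ax":0,"ay":0,"az":0,"dx":0,"dy":0,"dz":0,"hand":0.4}
    - {"ax":0,"ay":0,"az":0,"dx":0,"dy":0,"dz":0,"hand":0.4}
    - {"ax":0,"ay":0,"az":0,"dx":0,"dy":0,"dz":0,"hand":0.4}
    - {"ax":0,"ay":0,"az":0,"dx":0,"dy":0,"dz":3,"hand":0.4}
    - {"ax":0,"ay":0,"az":0,"dx":0,"dy":0,"dz":4,"hand":0.6}
    - {"ax":0,"ay":0,"az":0,"dx":0,"dy":0,"dz":0,"hand":1}
    - {"ax":0,"ay":0,"az":0,"dx":0,"dy":0,"dz":0,"hand":1}

```text
time: 6.85
position: [0.5347, 0.1869, 0.2342]
tcp_rot: [-0.0, -0.425, 0.905, 0.0]
contact_force: [-0.5, -0.6, 0.5]
gripper_width: 0.0842
```

```bash
python3 - <<'E'
from h import *
w=grab('wrist','w8.png');crop(w,230,150,390,290,5,'w8c.png')
o=bot.get_obs();print(o['time'],o['position'],o['tcp_rot'],o['moment'],o['contact_force'],o['gripper_width'])
E
```

```text
6.9 [0.53430953 0.18677506 0.23341927] [-1.16179613e-03 -4.25141011e-01  9.05126304e-01  3.81386492e-04] [ 0.02258319  0.00029083 -0.04400037] [-0.42002953  0.64555561 -0.96346091] 0.08537867321535599
```

View pics/w8c.png

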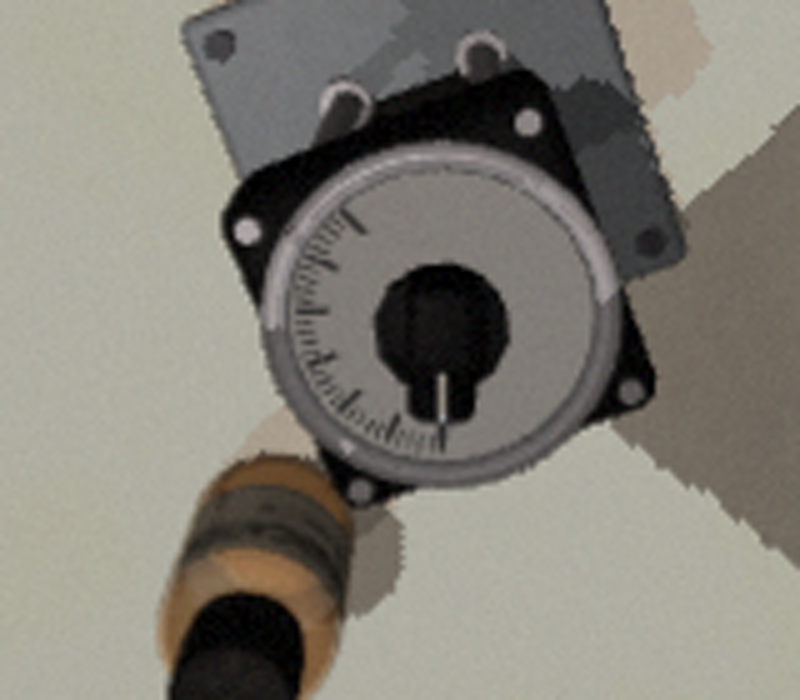

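```bash
python3 - <<'E'
from h import *
f=grab('wrist');o=bot.get_obs()
g=lambda x,y,z:onz(f,x/5+230,y/5+150,z)
P=np.array([g(247,231,.15),g(529,122,.15),g(632,391,.15),g(361,490,.15)])
print(P.mean(0))
for i in range(4):
  e=P[(i+1)%4]-P[i];print(np.linalg.norm(e),np.degrees(np.arctan2(e[1],e[0])))
q=o['tcp_rot'];print(90-2*np.degrees(np.arctan2(q[1],q[2])),o['joint_pos'],o['position'])
E
```

```text
[0.53557407 0.18967571 0.15      ]
0.04500068057982595 161.75547023235683
0.044863943993214896 71.84494657515586
0.04493521037029378 -18.35121487696848
0.044780425021907704 -108.07101864723
140.31671988398173 [ 1.56954178e-01  4.72739662e-02  1.84502765e+00  3.87439677e-05
  1.25242651e+00 -2.29204676e+00] [0.53419148 0.18670391 0.23305465]
```

Call:
servo_tool:
  motion:
    - {"ax":0,"ay":0,"az":-10.5,"dx":0,"dy":0,"dz":0,"hand":1}
    - {"ax":0,"ay":0,"az":-10.5,"dx":0,"dy":0,"dz":0,"hand":1}
    - {"ax":0,"ay":0,"az":-10.5,"dx":0,"dy":0,"dz":0,"hand":1}
    - {"ax":0,"ay":0,"az":-10.5,"dx":0,"dy":0,"dz":0,"hand":1}
    - {"ax":0,"ay":0,"az":-10.5,"dx":0,"dy":0,"dz":0,"hand":1}
    - {"ax":0,"ay":0,"az":-10.5,"dx":0,"dy":0,"dz":0,"hand":1}
    - {"ax":0,"ay":0,"az":-10.5,"dx":0,"dy":0,"dz":0,"hand":1}
    - {"ax":0,"ay":0,"az":-10.5,"dx":0,"dy":0,"dz":0,"hand":1}
    - {"ax":0,"ay":0,"az":-10.5,"dx":0,"dy":0,"dz":0,"hand":1}
    - {"ax":0,"ay":0,"az":-10.5,"dx":0,"dy":0,"dz":0,"hand":1}

```text
time: 8.2
position: [0.5343, 0.1867, 0.233]
tcp_rot: [-0.001, 0.462, 0.887, -0.001]
contact_force: [0.4, -0.3, 0.7]
gripper_width: 0.0857
```

Call:
servo_tool:
  motion:
    - {"ax":0,"ay":0,"az":-10.5,"dx":0,"dy":0,"dz":0,"hand":1}
    - {"ax":0,"ay":0,"az":-10.5,"dx":0,"dy":0,"dz":0,"hand":1}
    - {"ax":0,"ay":0,"az":-10.5,"dx":0,"dy":0,"dz":0,"hand":1}
    - {"ax":0,"ay":0,"az":-10.5,"dx":0,"dy":0,"dz":0,"hand":1}
    - {"ax":0,"ay":0,"az":-10.5,"dx":0,"dy":0,"dz":0,"hand":1}
    - {"ax":0,"ay":0,"az":-1,"dx":0,"dy":0,"dz":-1.5,"hand":1}
    - {"ax":0,"ay":0,"az":0,"dx":0,"dy":0,"dz":-1,"hand":1}
    - {"ax":0,"ay":0,"az":0,"dx":0,"dy":0,"dz":0,"hand":1}

```text
time: 9.2
position: [0.5339, 0.1866, 0.2074]
tcp_rot: [-0.001, 0.81, 0.587, -0.002]
contact_force: [0.0, -0.8, -0.1]
gripper_width: 0.0849
```

```bash
python3 - <<'E'
from h import *
f=grab('wrist','w9.png');o=bot.get_obs()
q=o['tcp_rot'];print(o['time'],90-2*np.degrees(np.arctan2(q[1],q[2])),q,o['joint_pos'],o['position'])
print(proj(f,o['position']))
E
```

```text
9.25 -18.1177346174221 [-5.51961676e-04  8.09619909e-01  5.86953325e-01 -1.04505863e-03] [1.56964480e-01 6.92395358e-02 1.86816314e+00 3.94540673e-05
 1.20655342e+00 4.73164503e-01] [0.53450886 0.18675997 0.20849585]
[[320.2953454  258.41652613]]
```

View pics/w9.png

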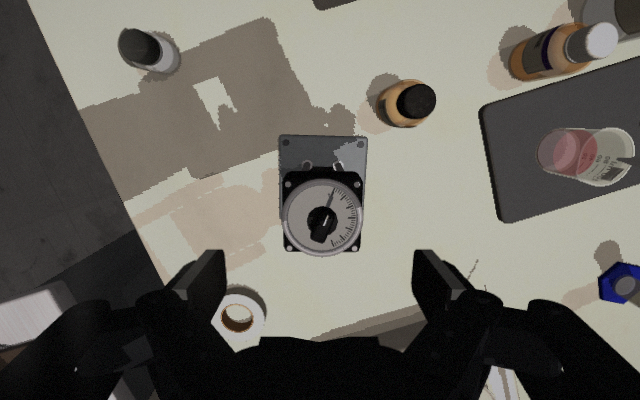

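```bash
python3 - <<'E'
from h import *
f=grab('wrist');crop(f,270,170,380,260,7,'w9c.png')
E
```

```text
(no output)
```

View pics/w9c.png

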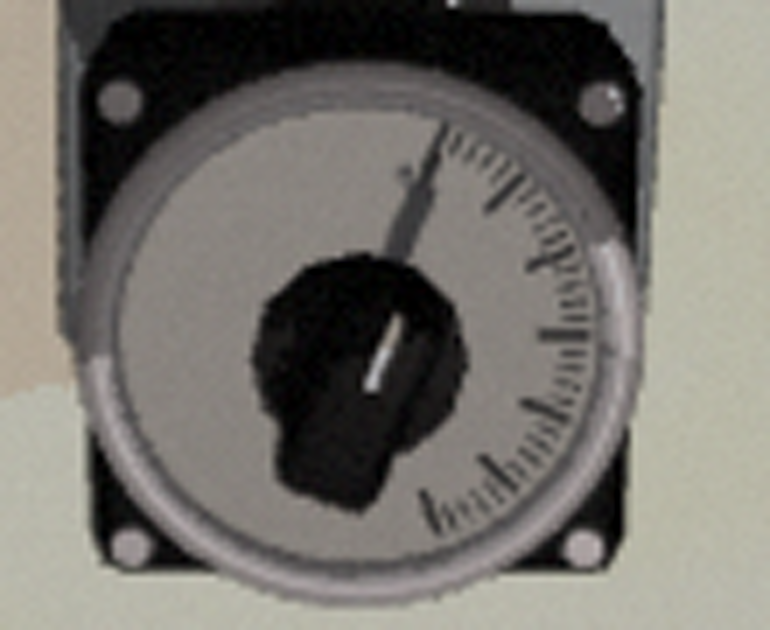

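The picture shows the broad peak pointer and the live pointer both at the 0 mark, around crop (425,190). The head is square to the jaws. Next I'll work out the offset to the grasp.

```bash
python3 - <<'E'
from h import *
f=grab('wrist');o=bot.get_obs()
g=lambda x,y,z:onz(f,x/7+270,y/7+170,z)
P=np.array([g(120,102,.15),g(600,102,.15),g(584,548,.15),g(132,548,.15)])
c=P.mean(0);print(c)
for i in range(4):
  e=P[(i+1)%4]-P[i];print(np.linalg.norm(e),np.degrees(np.arctan2(e[1],e[0])))
l=pt(f,222,262);r=pt(f,416,262);print(l,r,(l+r)/2)
t=np.radians(-18.1);ty=np.array([np.cos(t),np.sin(t)]);tx=np.array([-ty[1],ty[0]])
d=c[:2]-o['position'][:2];print('gauge rel tcp along y,x',d@ty,d@tx)
m=((l+r)/2)[:2]-o['position'][:2];print('pads',m@ty,m@tx)
E
```

```text
[0.53708577 0.18878838 0.15      ]
0.045312432136690464 -18.063572077626713
0.04532057027012226 -108.3333007692038
0.04511344383541074 161.9544075710288
0.04533422713069601 71.9182761652738
[0.49630893 0.2059365  0.22705442] [0.57724292 0.17967643 0.22723816] [0.53677592 0.19280646 0.22714629]
gauge rel tcp along y,x 0.0011634713343756976 0.0024066876149811773
pads -0.000379365240785951 0.006129674072494482
```

Call:
servo_tool:
  motion:
    - {"ax":0,"ay":0,"az":0,"dx":0.1,"dy":0,"dz":-2.7,"hand":1}
    - {"ax":0,"ay":0,"az":0,"dx":0,"dy":0,"dz":-2.5,"hand":1}
    - {"ax":0,"ay":0,"az":0,"dx":0,"dy":0,"dz":-2.5,"hand":1}
    - {"ax":0,"ay":0,"az":0,"dx":0,"dy":0,"dz":-2,"hand":1}
    - {"ax":0,"ay":0,"az":0,"dx":0,"dy":0,"dz":0,"hand":0.85}
    - {"ax":0,"ay":0,"az":0,"dx":0,"dy":0,"dz":0,"hand":0.75}

```text
time: 10.1
position: [0.5369, 0.187, 0.1139]
tcp_rot: [0.0, 0.81, 0.587, 0.001]
contact_force: [0.5, 0.9, 0.5]
gripper_width: 0.0643
```

```bash
python3 - <<'E'
from h import *
f=grab('wrist','w10.png');o=bot.get_obs();print(o['time'],o['position'],o['tcp_rot'],o['contact_force'],o['gripper_width'])
d=grab('side');crop(d,260,150,370,270,5,'d10.png')
E
```

```text
10.15 [0.53713838 0.18701407 0.11423084] [5.64261172e-04 8.09929089e-01 5.86526488e-01 1.10939684e-03] [-0.29587693 -0.97469401 -0.25296133] 0.06432148278439469
```

View pics/w10.png

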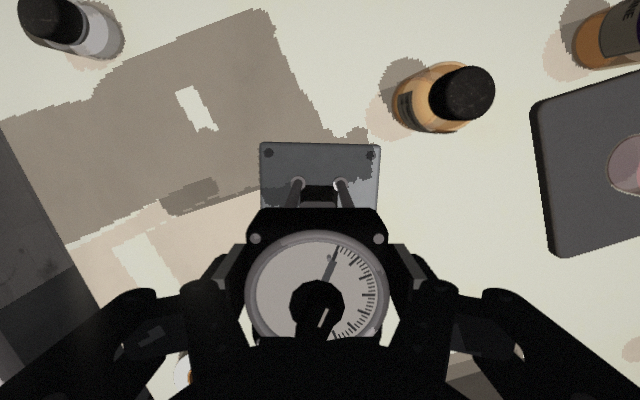

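View pics/d10.png

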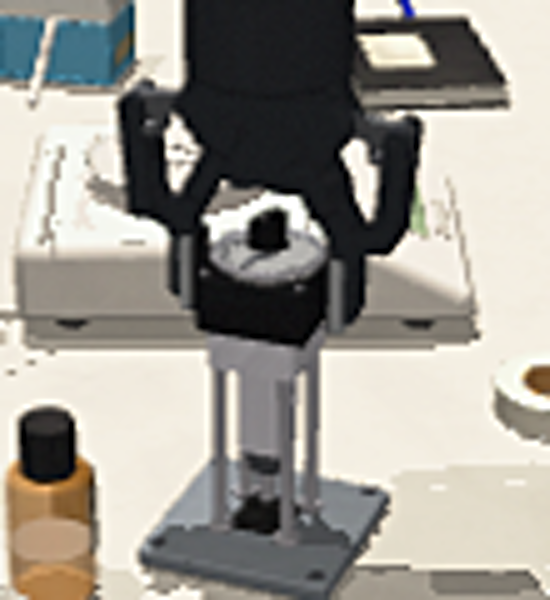

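Call:
servo_tool:
  motion:
    - {"ax":0,"ay":0,"az":0,"dx":0,"dy":0,"dz":0,"hand":0.7}
    - {"ax":0,"ay":0,"az":0,"dx":0,"dy":0,"dz":0,"hand":0.66}
    - {"ax":0,"ay":0,"az":0,"dx":0,"dy":0,"dz":0,"hand":0.62}
    - {"ax":0,"ay":0,"az":0,"dx":0,"dy":0,"dz":0,"hand":0.5}
    - {"ax":0,"ay":0,"az":0,"dx":0,"dy":0,"dz":0,"hand":0}

```text
time: 10.82
position: [0.5365, 0.1869, 0.1135]
tcp_rot: [0.0, 0.81, 0.587, 0.0]
contact_force: [-0.7, -0.3, 4.3]
gripper_width: 0.0533
```

```bash
python3 - <<'E'
from h import *
f=grab('wrist');crop(f,220,190,420,340,4,'w11.png');o=bot.get_obs();print(o['time'],o['position'],o['tcp_rot'],o['contact_force'],o['moment'],o['gripper_width'])
E
```

```text
10.875 [0.53654299 0.18691024 0.11353492] [2.05343714e-04 8.09947776e-01 5.86501820e-01 4.15513304e-04] [-0.77185766 -0.39520665  5.36942086] [-0.05448057  0.18168822  0.01902469] 0.053657844285505095
```

View pics/w11.png

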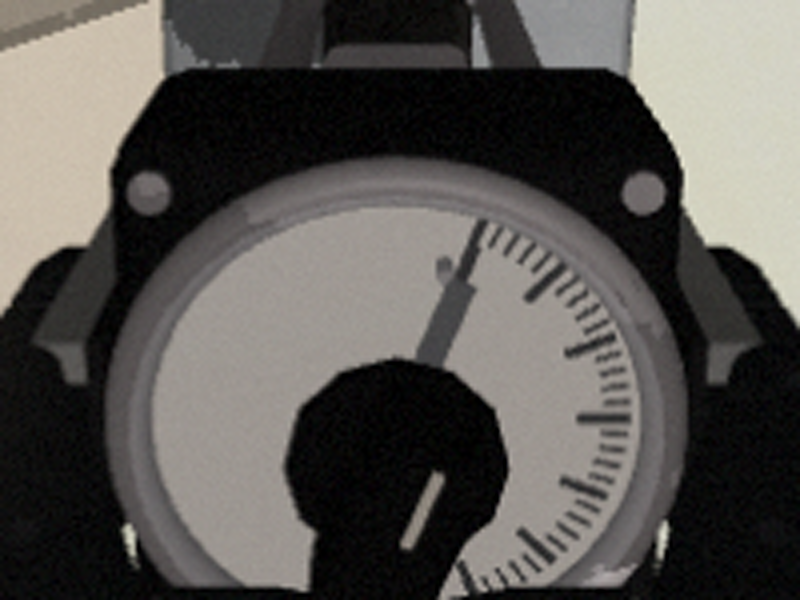

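Call:
servo_tool:
  motion:
    - {"ax":0,"ay":0,"az":0,"dx":0,"dy":0,"dz":0.5,"hand":0}
    - {"ax":0,"ay":0,"az":0,"dx":0,"dy":0,"dz":1,"hand":0}
    - {"ax":0,"ay":0,"az":0,"dx":0,"dy":0,"dz":1.5,"hand":0}
    - {"ax":0,"ay":0,"az":0,"dx":0,"dy":0,"dz":2,"hand":0}
    - {"ax":0,"ay":0,"az":0,"dx":0,"dy":0,"dz":2,"hand":0}
    - {"ax":0,"ay":0,"az":0,"dx":0,"dy":0,"dz":2,"hand":0}
    - {"ax":0,"ay":0,"az":0,"dx":0,"dy":0,"dz":2,"hand":0}
    - {"ax":0,"ay":0,"az":0,"dx":0,"dy":0,"dz":2,"hand":0}
    - {"ax":0,"ay":0,"az":0,"dx":0,"dy":0,"dz":1,"hand":0}
    - {"ax":0,"ay":0,"az":0,"dx":0,"dy":0,"dz":0.5,"hand":0}
    - {"ax":0,"ay":0,"az":0,"dx":0,"dy":0,"dz":0,"hand":0}

```text
time: 12.25
position: [0.536, 0.1868, 0.2576]
tcp_rot: [-0.0, 0.81, 0.586, -0.0]
contact_force: [0.4, 0.9, -3.2]
gripper_width: 0.0534
```

```bash
python3 - <<'E'
from h import *
f=grab('wrist','w12.png');crop(f,220,190,420,340,4,'w12c.png');
s=grab('scene');d=grab('side');crop(s,240,100,460,340,3,'s12.png');crop(d,230,90,390,250,5,'d12.png')
o=bot.get_obs();print(o['time'],o['position'],o['tcp_rot'],o['contact_force'],o['moment'],o['gripper_width'])
E
```

```text
12.4 [0.53564175 0.18674326 0.25671805] [-4.44972113e-04  8.09949032e-01  5.86499414e-01 -8.97340668e-04] [-0.30243636 -0.62864765 -3.09597982] [ 0.00935201  0.04955563 -0.03228715] 0.05374320854453091
```

View pics/w12.png

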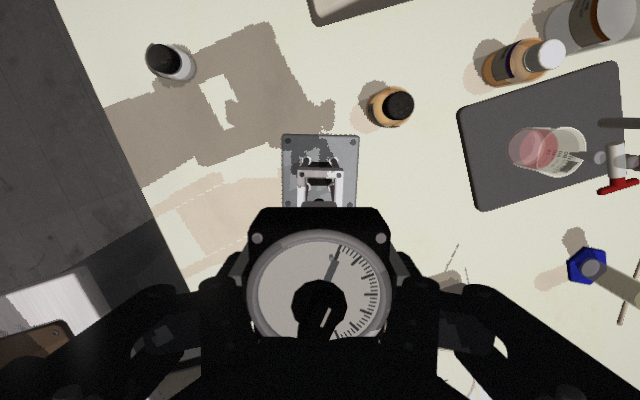

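View pics/s12.png

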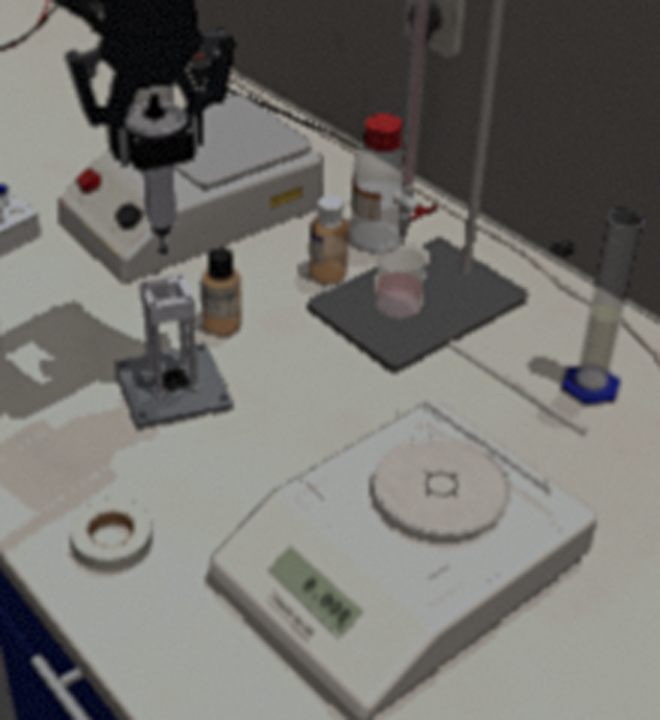

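View pics/d12.png

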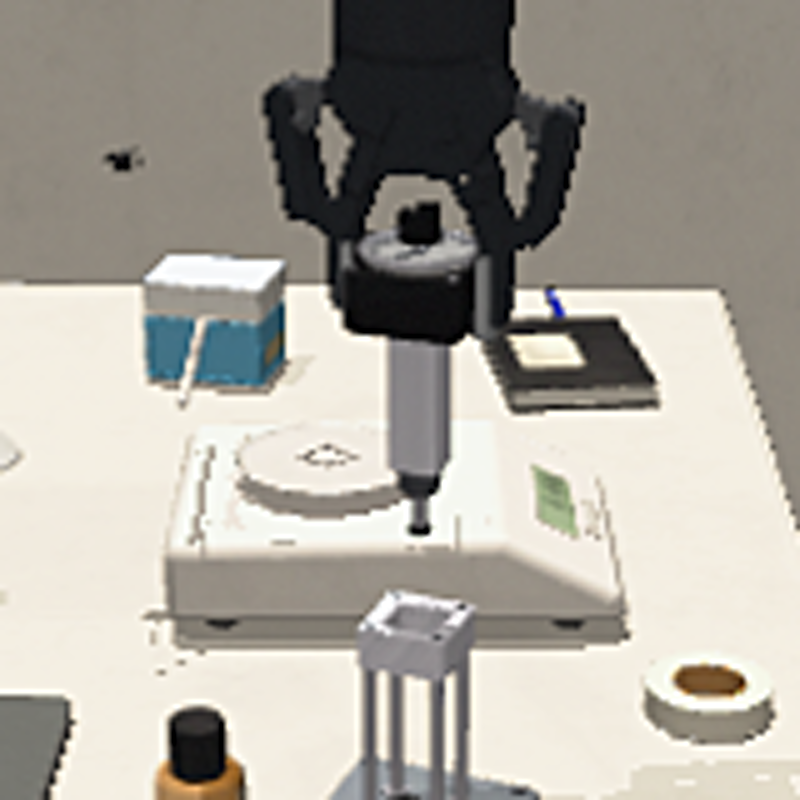

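Call:
servo_tool:
  motion:
    - {"ax":0,"ay":0,"az":0,"dx":0.25,"dy":-1.3,"dz":0,"hand":0}
    - {"ax":0,"ay":0,"az":0,"dx":0.5,"dy":-2.6,"dz":0,"hand":0}
    - {"ax":0,"ay":0,"az":0,"dx":0.7,"dy":-3.5,"dz":0,"hand":0}
    - {"ax":0,"ay":0,"az":0,"dx":0.7,"dy":-3.5,"dz":0,"hand":0}
    - {"ax":0,"ay":0,"az":0,"dx":0.7,"dy":-3.5,"dz":0,"hand":0}
    - {"ax":0,"ay":0,"az":0,"dx":0.7,"dy":-3.5,"dz":0,"hand":0}
    - {"ax":0,"ay":0,"az":0,"dx":0.7,"dy":-3.5,"dz":0,"hand":0}
    - {"ax":0,"ay":0,"az":0,"dx":0.7,"dy":-3.5,"dz":0,"hand":0}
    - {"ax":0,"ay":0,"az":0,"dx":0.6,"dy":-3,"dz":0,"hand":0}
    - {"ax":0,"ay":0,"az":0,"dx":0.3,"dy":-1.8,"dz":0,"hand":0}
    - {"ax":0,"ay":0,"az":0,"dx":0,"dy":0,"dz":0,"hand":0}

```text
time: 13.78
position: [0.5945, -0.1113, 0.2575]
tcp_rot: [-0.0, 0.811, 0.586, -0.0]
contact_force: [-1.0, 0.1, -2.7]
gripper_width: 0.0536
```

```bash
python3 - <<'E'
from h import *
f=grab('wrist','w13.png')
s=grab('scene');d=grab('side');crop(s,330,140,450,300,4.5,'s13.png');crop(d,230,70,370,220,5,'d13.png')
o=bot.get_obs();print(o['time'],o['position'],o['tcp_rot'],o['contact_force'],o['moment'],o['gripper_width'],o['joint_pos'])
E
```

```text
13.925 [ 0.59441192 -0.10923329  0.25768187] [-4.06734296e-04  8.09721901e-01  5.86813664e-01  2.60136978e-05] [-0.1967156   0.13802186 -2.85817305] [-0.04635624 -0.03322302 -0.04288615] 0.053103404857606756 [-3.49685286e-01  1.13224740e-01  1.72926393e+00  5.17278616e-04
  1.29974903e+00 -3.32639466e-02]
```

View pics/w13.png

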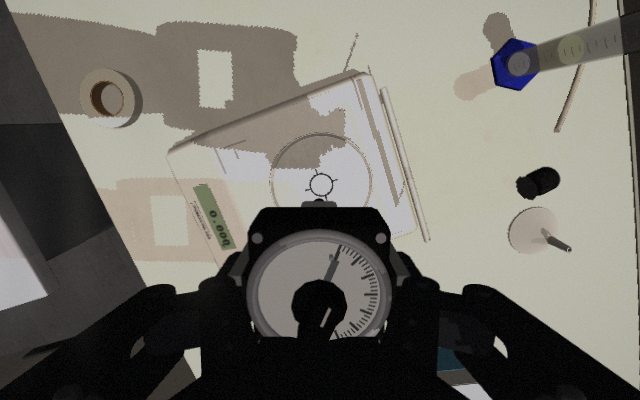

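View pics/s13.png

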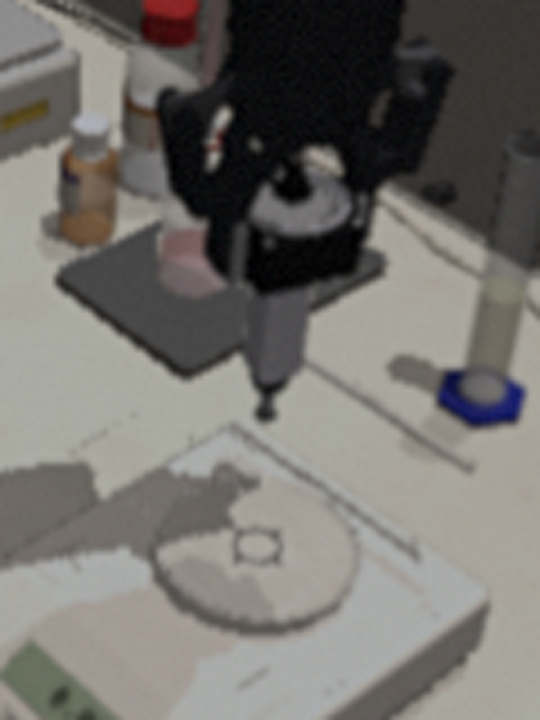

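View pics/d13.png

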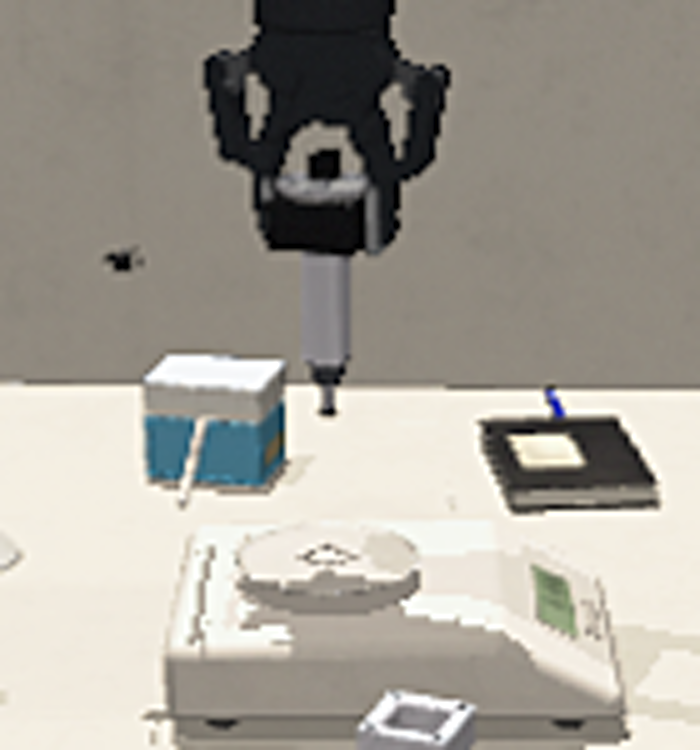

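```bash
python3 - <<'E'
from h import *
s=grab('scene');d=grab('side');w=grab('wrist');o=bot.get_obs();p=o['position'];print(p)
zt=p[2]-.0935
for n,f,t,r in [('s',s,(388.9,232.0),(387.3,261.3)),('d',d,(295.4,152.2),(295.4,181.0))]:
    a=onz(f,*t,zt);b=onz(f,*r,.074);print(n,a,b,'diff',b-a)
print('ring wrist',onz(w,321,185,.074))
crop(w,260,120,380,210,6,'w14.png')
E
```

```text
[ 0.59455566 -0.10912027  0.2579057 ]
s [ 0.59619206 -0.10971313  0.1644057 ] [ 0.59693673 -0.11540313  0.074     ] diff [ 0.00074467 -0.00569001 -0.0904057 ]
d [ 0.59462271 -0.11428238  0.1644057 ] [ 0.59587929 -0.11588538  0.074     ] diff [ 0.00125658 -0.00160299 -0.0904057 ]
ring wrist [ 0.59628432 -0.10999343  0.074     ]
```

View pics/w14.png

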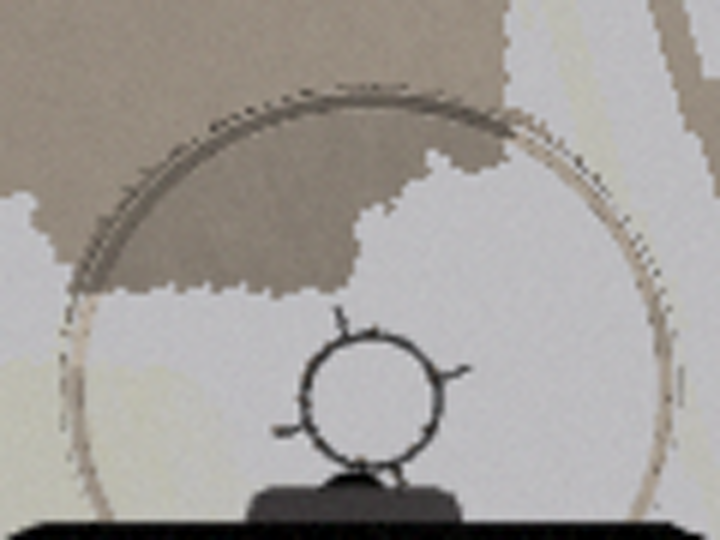

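Call:
servo_tool:
  motion:
    - {"ax":0,"ay":0,"az":0,"dx":0.1,"dy":-0.25,"dz":-1,"hand":0}
    - {"ax":0,"ay":0,"az":0,"dx":0,"dy":0,"dz":-1.6,"hand":0}
    - {"ax":0,"ay":0,"az":0,"dx":0,"dy":0,"dz":-1.6,"hand":0}
    - {"ax":0,"ay":0,"az":0,"dx":0,"dy":0,"dz":-1.6,"hand":0}
    - {"ax":0,"ay":0,"az":0,"dx":0,"dy":0,"dz":-1,"hand":0}
    - {"ax":0,"ay":0,"az":0,"dx":0,"dy":0,"dz":-0.6,"hand":0}
    - {"ax":0,"ay":0,"az":0,"dx":0,"dy":0,"dz":0,"hand":0}
    - {"ax":0,"ay":0,"az":0,"dx":0,"dy":0,"dz":0,"hand":0}

```text
time: 15.08
position: [0.5961, -0.1128, 0.1846]
tcp_rot: [0.001, 0.81, 0.587, 0.0]
contact_force: [0.1, 0.7, -2.7]
gripper_width: 0.0533
```

```bash
python3 - <<'E'
from h import *
f=grab('wrist','w15.png')
s=grab('scene');d=grab('side');crop(s,345,210,435,300,7,'s15.png');crop(d,260,130,340,210,8,'d15.png')
o=bot.get_obs();print(o['time'],o['position'],o['tcp_rot'],o['contact_force'],o['moment'],o['gripper_width'])
E
```

```text
15.225 [ 0.59599858 -0.11277887  0.18459578] [5.58397134e-04 8.09952068e-01 5.86495685e-01 3.84657145e-04] [-0.74281887  0.14952772 -3.4781554 ] [-0.00071432 -0.01754597  0.02237711] 0.05359493626296424
```

View pics/w15.png

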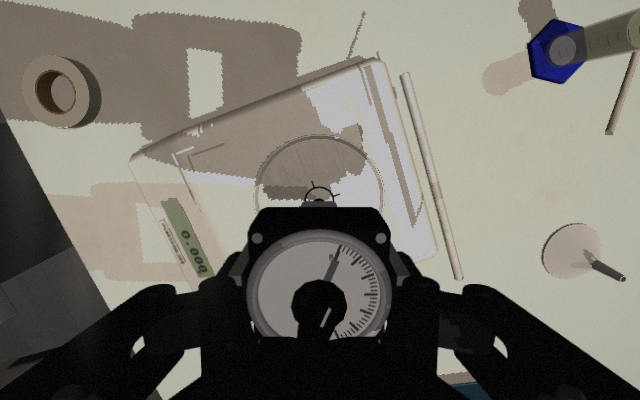

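View pics/s15.png

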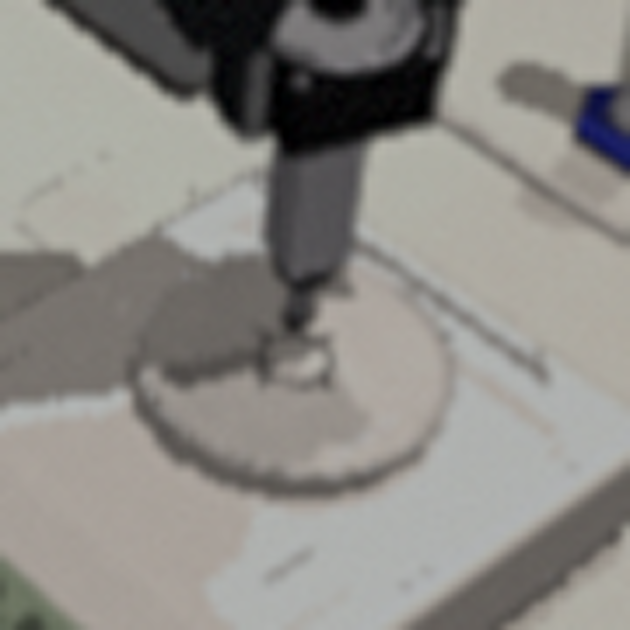

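View pics/d15.png

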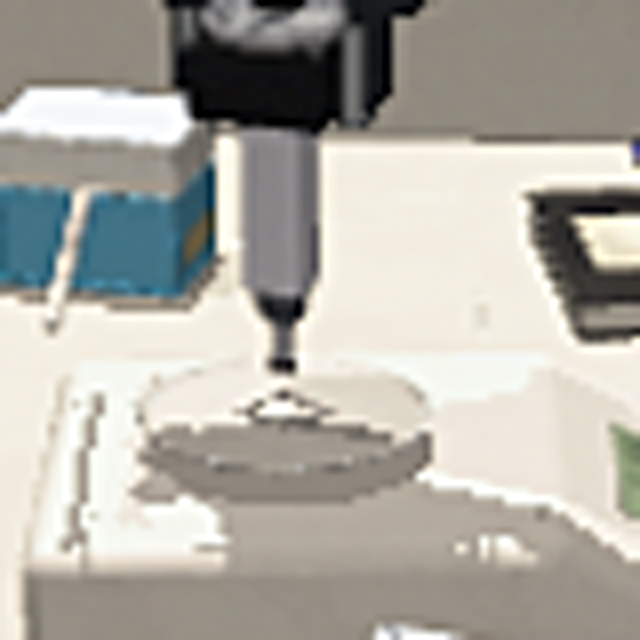

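```bash
python3 - <<'E'
from h import *
s=grab('scene');d=grab('side');o=bot.get_obs();p=o['position'];print(p)
zt=p[2]-.0935
for n,f,t,r in [('s',s,(387.4,256.9),(387.4,261.6)),('d',d,(295.4,176.0),(295.5,180.9))]:
    a=onz(f,*t,zt);b=onz(f,*r,.074);print(n,a,b,'diff',b-a)
E
```

```text
[ 0.59581982 -0.11274465  0.18431747]
s [ 0.59453172 -0.1160082   0.09081747] [ 0.59641537 -0.11627214  0.074     ] diff [ 0.00188365 -0.00026394 -0.01681747]
d [ 0.59553793 -0.11377653  0.09081747] [ 0.59562743 -0.11666456  0.074     ] diff [ 8.95013670e-05 -2.88802903e-03 -1.68174671e-02]
```

Call:
servo_tool:
  motion:
    - {"ax":0,"ay":0,"az":0,"dx":0.1,"dy":-0.15,"dz":-0.4,"hand":0}
    - {"ax":0,"ay":0,"az":0,"dx":0,"dy":0,"dz":-0.4,"hand":0}
    - {"ax":0,"ay":0,"az":0,"dx":0,"dy":0,"dz":-0.4,"hand":0}
    - {"ax":0,"ay":0,"az":0,"dx":0,"dy":0,"dz":0,"hand":0}
    - {"ax":0,"ay":0,"az":0,"dx":0,"dy":0,"dz":0,"hand":0}

```text
time: 15.95
position: [0.5967, -0.1142, 0.1718]
tcp_rot: [0.0, 0.81, 0.587, -0.0]
contact_force: [0.4, -0.2, -2.2]
gripper_width: 0.0532
```

```bash
python3 - <<'E'
from h import *
f=grab('wrist');crop(f,220,190,420,340,4,'w16.png')
s=grab('scene');d=grab('side');crop(s,365,235,410,285,12,'s16.png');crop(d,270,155,320,205,12,'d16.png')
o=bot.get_obs();print(o['time'],o['position'],o['tcp_rot'],o['contact_force'],o['moment'],o['gripper_width'])
E
```

```text
16.1 [ 0.59676359 -0.11421356  0.1720645 ] [1.86861635e-04 8.09944385e-01 5.86506646e-01 1.08204889e-04] [ 0.0290322  -0.15857737 -3.2469635 ] [ 0.02372175 -0.03507045 -0.02043613] 0.0535710559346917
```

View pics/w16.png

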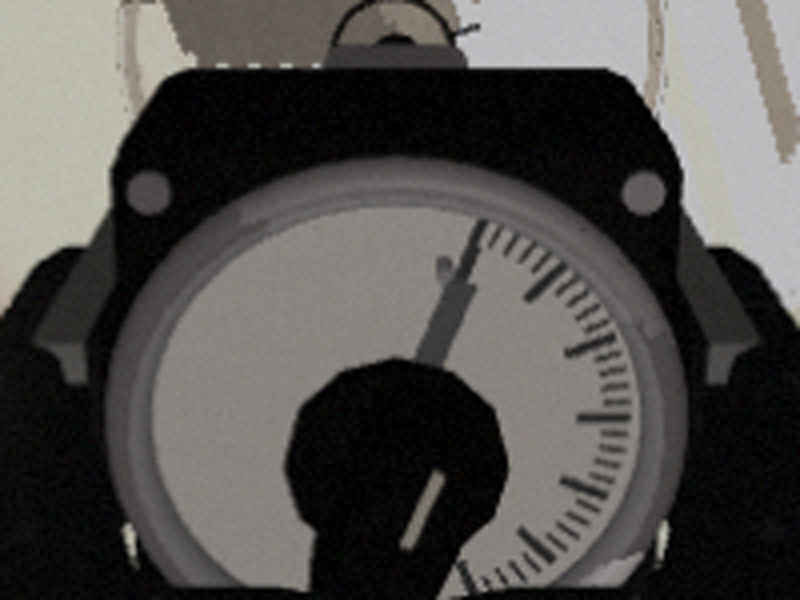

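View pics/s16.png

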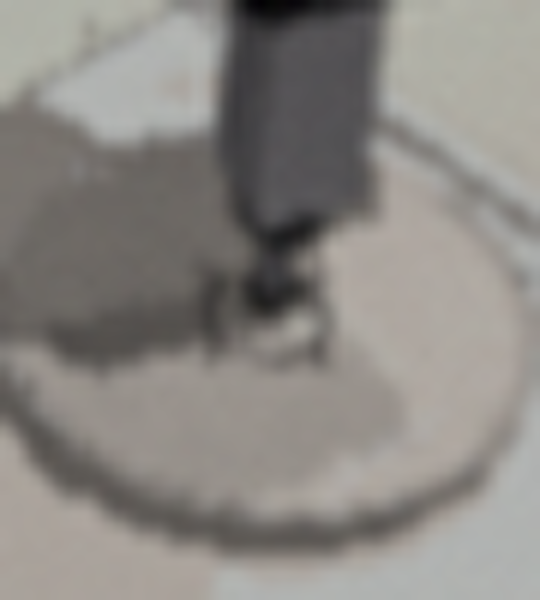

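View pics/d16.png

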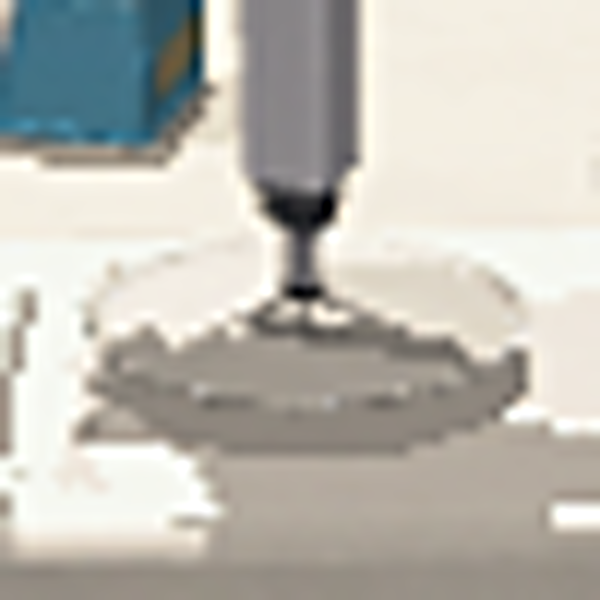

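Call:
servo_tool:
  motion:
    - {"ax":0,"ay":0,"az":0,"dx":0,"dy":0,"dz":-0.1,"hand":0}
    - {"ax":0,"ay":0,"az":0,"dx":0,"dy":0,"dz":-0.1,"hand":0}
    - {"ax":0,"ay":0,"az":0,"dx":0,"dy":0,"dz":-0.1,"hand":0}
    - {"ax":0,"ay":0,"az":0,"dx":0,"dy":0,"dz":-0.1,"hand":0}
    - {"ax":0,"ay":0,"az":0,"dx":0,"dy":0,"dz":-0.1,"hand":0}
    - {"ax":0,"ay":0,"az":0,"dx":0,"dy":0,"dz":-0.1,"hand":0}
    - {"ax":0,"ay":0,"az":0,"dx":0,"dy":0,"dz":-0.1,"hand":0}
    - {"ax":0,"ay":0,"az":0,"dx":0,"dy":0,"dz":0,"hand":0}
    - {"ax":0,"ay":0,"az":0,"dx":0,"dy":0,"dz":0,"hand":0}

```text
time: 17.23
position: [0.5966, -0.1142, 0.1649]
tcp_rot: [-0.0, 0.81, 0.586, -0.0]
contact_force: [-0.2, 1.4, -1.5]
gripper_width: 0.053
```

```bash
python3 - <<'E'
from h import *
f=grab('wrist');crop(f,220,190,420,340,4,'w17.png')
s=grab('scene');d=grab('side');crop(s,365,235,410,285,12,'s17.png');crop(d,270,155,320,205,12,'d17.png')
o=bot.get_obs();print(o['time'],o['position'],o['tcp_rot'],o['contact_force'],o['moment'],o['gripper_width'])
E
```

```text
17.375 [ 0.5966143  -0.11417283  0.16488888] [-4.86210004e-06  8.09949844e-01  5.86499147e-01 -1.69357181e-05] [-0.86892667  0.39084425 -0.7955222 ] [ 0.13270865  0.21045797 -0.05106723] 0.05326733104442739
```

View pics/w17.png

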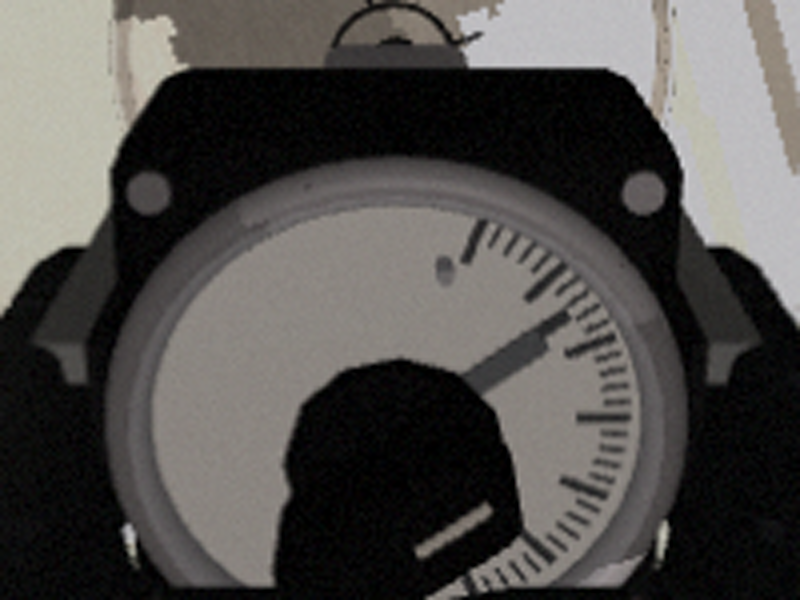

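View pics/s17.png

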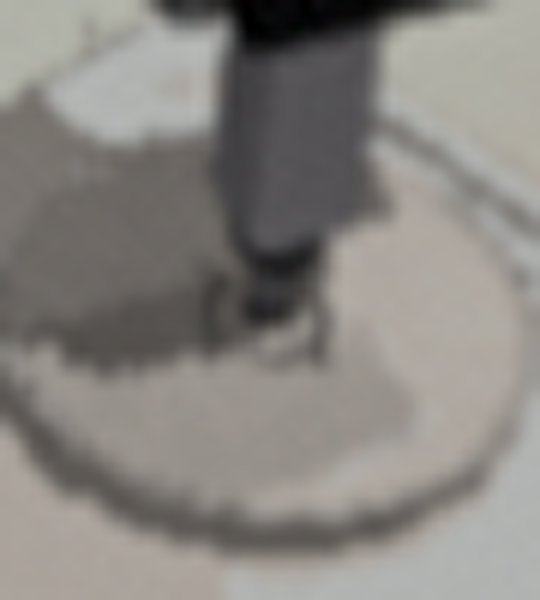

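View pics/d17.png

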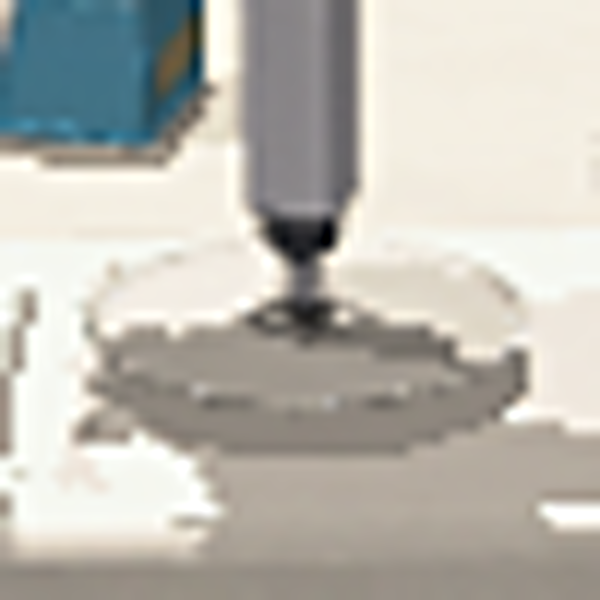

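Contact, with the dial at about 1.5 N. Before pressing further I'll check how the tip is centred in the ring.

```bash
python3 - <<'E'
from h import *
s=grab('scene');d=grab('side');crop(s,375,250,400,272,26,'s18.png');crop(d,283,168,308,190,26,'d18.png')
# predicted ring about candidate centre and tip about candidate
for n,f in (('s',s),('d',d)):
    for c in [(.5965,-.1145),(.596,-.116)]:
        print(n,c,proj(f,[[c[0],c[1],.074],[c[0]+.0055,c[1],.074],[c[0],c[1]+.0055,.074]]))
E
python3 - <<'E'
import cv2,numpy as np
# initial ring detection from first images
for n,(u0,v0,u1,v1) in (('scene0',(375,250,400,272)),('side0',(283,170,308,192))):
    im=cv2.imread(f'pics/{n}.png',0)[v0:v1,u0:u1].astype(int)
    print(n);print('\n'.join(' '.join('%3d'%x for x in r) for r in im))
E
```

```text
s (0.5965, -0.1145) [[386.90500666 261.16794425]
 [388.53817623 260.16283513]
 [385.29786409 259.88113919]]
s (0.596, -0.116) [[387.19629747 261.6122455 ]
 [388.83064845 260.60473057]
 [385.58625203 260.32237347]]
d (0.5965, -0.1145) [[295.16361055 181.17738648]
 [293.30839148 181.15593417]
 [295.05514823 181.89460939]]
d (0.596, -0.116) [[295.36155115 180.98466724]
 [293.50820096 180.9632456 ]
 [295.25394412 181.70042707]]
scene0
146 145 145 144 145 144 144 145 147 143 144 145 144 144 145 145 145 145 143 145 143 143 143 142 141
145 144 145 145 146 145 145 146 145 145 143 143 142 144 144 145 145 144 144 145 147 146 145 143 143
146 145 144 144 147 148 147 147 145 145 145 144 144 145 144 145 143 146 145 145 146 146 146 146 146
145 145 145 146 147 147 148 147 146 147 144 145 145 143 146 145 144 144 144 147 146 146 147 147 146
145 145 145 146 146 146 147 147 146 146 147 146 146 146 146 146 145 145 145 145 145 148 149 147 148
147 146 146 146 145 145 144 146 147 147 146 145 146 147 149 147 147 146 146 144 144 146 145 147 147
147 147 147 145 144 143 136 137 143 144 140 134 136 142 144 144 1
[... 3040 characters left out ...]

235 231 230 229 230 231 231 231 231 231 231 231 231 232 232 231 230 229 230 231 232 232 233 233 234
238 240 235 234 234 233 232 233 232 231 231 231 231 233 234 234 234 235 234 234 237 239 242 245 230
137 148 198 246 247 244 244 242 240 238 236 236 237 238 240 242 244 246 248 248 250 201 176 138 132
124 124 133 140 117 142 151 151 184 219 224 224 223 225 227 193 185 161 126 124 134 130 129 122 124
129 129 127 124 118 124 124 124 129 138 138 130 135 138 139 130 130 126 120 121 124 127 129 130 129
122 127 129 129 130 130 130 129 129 128 128 124 126 126 126 128 128 129 129 131 130 129 127 126 121
153 129 120 122 124 124 126 128 129 129 130 129 128 129 129 128 128 129 128 126 124 117 113 110 140
```

View pics/s18.png

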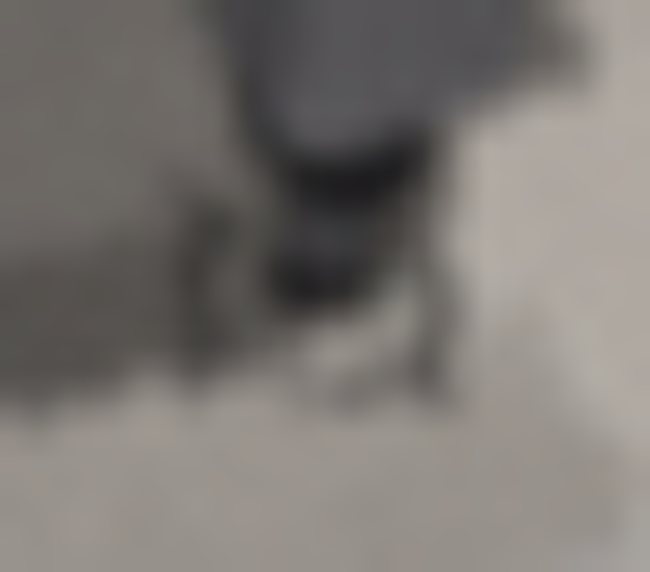

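View pics/d18.png

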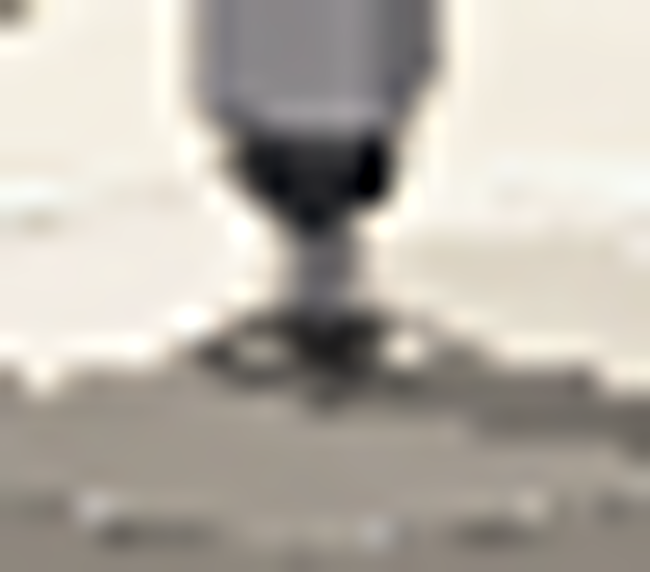

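The tip sits inside the ring but appears about 3 mm off towards +x, +y. I'll lift off, shift and press again.

Call:
servo_tool:
  motion:
    - {"ax":0,"ay":0,"az":0,"dx":0,"dy":0,"dz":0.3,"hand":0}
    - {"ax":0,"ay":0,"az":0,"dx":0,"dy":0,"dz":0.3,"hand":0}
    - {"ax":0,"ay":0,"az":0,"dx":-0.15,"dy":-0.25,"dz":0,"hand":0}
    - {"ax":0,"ay":0,"az":0,"dx":0,"dy":0,"dz":0,"hand":0}
    - {"ax":0,"ay":0,"az":0,"dx":0,"dy":0,"dz":-0.2,"hand":0}
    - {"ax":0,"ay":0,"az":0,"dx":0,"dy":0,"dz":-0.1,"hand":0}
    - {"ax":0,"ay":0,"az":0,"dx":0,"dy":0,"dz":-0.1,"hand":0}
    - {"ax":0,"ay":0,"az":0,"dx":0,"dy":0,"dz":-0.1,"hand":0}
    - {"ax":0,"ay":0,"az":0,"dx":0,"dy":0,"dz":-0.1,"hand":0}
    - {"ax":0,"ay":0,"az":0,"dx":0,"dy":0,"dz":0,"hand":0}
    - {"ax":0,"ay":0,"az":0,"dx":0,"dy":0,"dz":0,"hand":0}

```text
time: 18.85
position: [0.5951, -0.1166, 0.165]
tcp_rot: [-0.0, 0.81, 0.587, -0.0]
contact_force: [-0.2, -0.5, -1.5]
gripper_width: 0.0534
```

```bash
python3 - <<'E'
from h import *
f=grab('wrist');crop(f,220,190,420,340,4,'w19.png')
s=grab('scene');d=grab('side');crop(s,375,250,400,272,26,'s19.png');crop(d,283,168,308,190,26,'d19.png')
o=bot.get_obs();print(o['time'],o['position'],o['tcp_rot'],o['contact_force'],o['moment'],o['gripper_width'])
E
```

```text
19.0 [ 0.5951337  -0.11665225  0.16490878] [-6.87524062e-06  8.09956386e-01  5.86490112e-01  2.73522460e-05] [-0.81694825  0.70597462 -2.16438443] [0.06793819 0.17671944 0.03824182] 0.05334172345199536
```

View pics/w19.png

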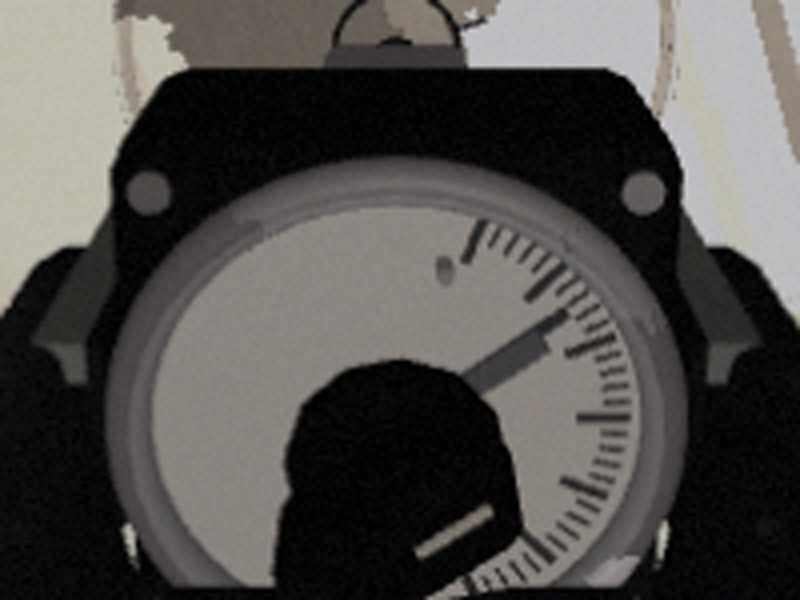

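View pics/s19.png

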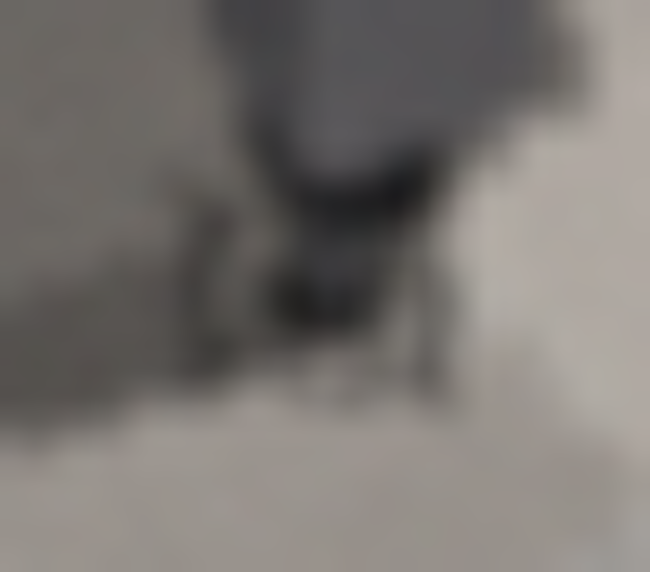

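View pics/d19.png

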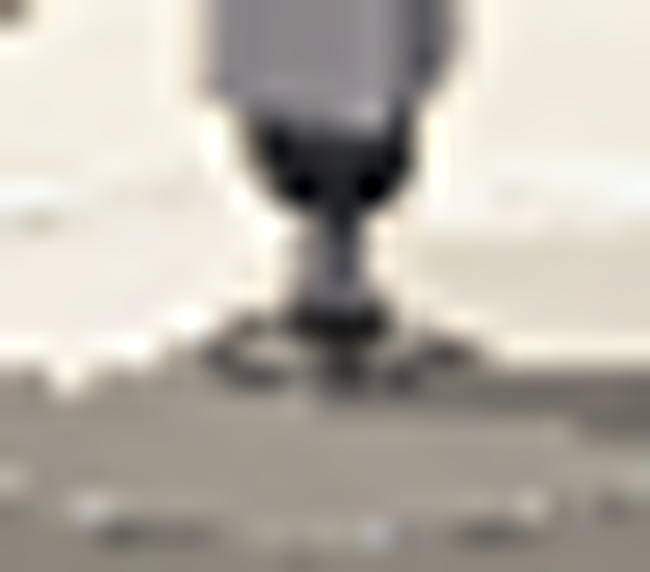

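Now the tip is centred in the ring in both views, with the dial at about 1.5 N. I'll press on slowly.

Call:
servo_tool:
  motion:
    - {"ax":0,"ay":0,"az":0,"dx":0,"dy":0,"dz":-0.05,"hand":0}
    - {"ax":0,"ay":0,"az":0,"dx":0,"dy":0,"dz":-0.05,"hand":0}
    - {"ax":0,"ay":0,"az":0,"dx":0,"dy":0,"dz":-0.05,"hand":0}
    - {"ax":0,"ay":0,"az":0,"dx":0,"dy":0,"dz":-0.05,"hand":0}
    - {"ax":0,"ay":0,"az":0,"dx":0,"dy":0,"dz":-0.05,"hand":0}
    - {"ax":0,"ay":0,"az":0,"dx":0,"dy":0,"dz":-0.05,"hand":0}
    - {"ax":0,"ay":0,"az":0,"dx":0,"dy":0,"dz":-0.05,"hand":0}
    - {"ax":0,"ay":0,"az":0,"dx":0,"dy":0,"dz":-0.05,"hand":0}
    - {"ax":0,"ay":0,"az":0,"dx":0,"dy":0,"dz":0,"hand":0}
    - {"ax":0,"ay":0,"az":0,"dx":0,"dy":0,"dz":0,"hand":0}

```text
time: 20.25
position: [0.5952, -0.1167, 0.1609]
tcp_rot: [0.0, 0.81, 0.586, 0.0]
contact_force: [-2.0, 0.4, 1.4]
gripper_width: 0.0533
```

```bash
python3 - <<'E'
from h import *
f=grab('wrist');crop(f,280,225,400,345,6,'w20.png')
o=bot.get_obs();print(o['time'],o['position'],o['tcp_rot'],o['contact_force'],o['moment'],o['gripper_width'])
E
```

```text
20.3 [ 0.59516561 -0.11667429  0.16088129] [3.84710450e-05 8.09947458e-01 5.86502441e-01 2.83567838e-05] [-1.17335272  0.79197095  1.50477762] [0.04123915 0.30258376 0.03137587] 0.05317126943837027
```

View pics/w20.png

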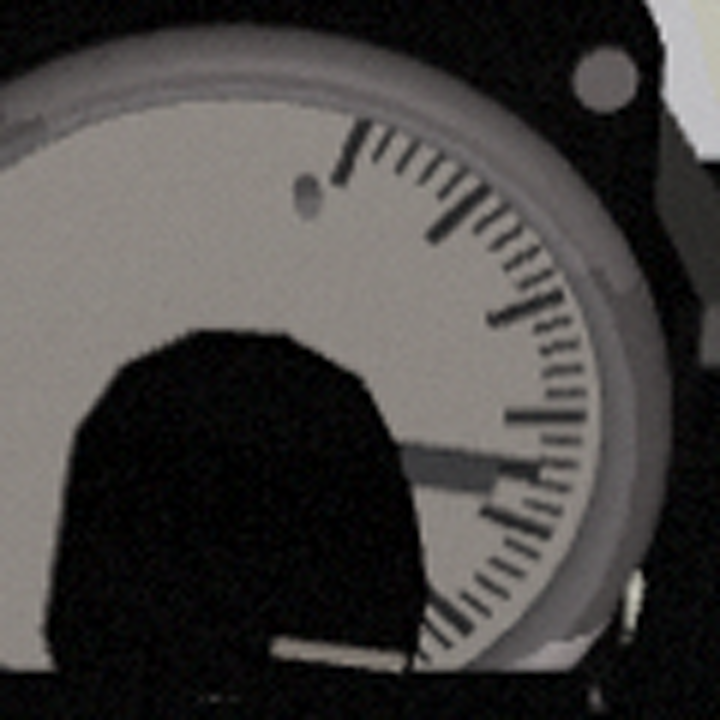

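Call:
servo_tool:
  motion:
    - {"ax":0,"ay":0,"az":0,"dx":0,"dy":0,"dz":-0.05,"hand":0}
    - {"ax":0,"ay":0,"az":0,"dx":0,"dy":0,"dz":-0.04,"hand":0}
    - {"ax":0,"ay":0,"az":0,"dx":0,"dy":0,"dz":0,"hand":0}
    - {"ax":0,"ay":0,"az":0,"dx":0,"dy":0,"dz":0,"hand":0}
    - {"ax":0,"ay":0,"az":0,"dx":0,"dy":0,"dz":0,"hand":0}

```text
time: 20.92
position: [0.5952, -0.1167, 0.16]
tcp_rot: [0.0, 0.81, 0.586, 0.0]
contact_force: [-0.8, -0.0, 0.5]
gripper_width: 0.0536
```

```bash
python3 - <<'E'
from h import *
f=grab('wrist','w21f.png');crop(f,280,225,400,345,6,'w21.png')
o=bot.get_obs();print(o['time'],o['position'],o['tcp_rot'],o['contact_force'],o['moment'],o['gripper_width'])
g=lambda x,y:onz(f,(x+.5)/6+280-.5,(y+.5)/6+225-.5,o['position'][2]-.0735+.114)
s=grab('scene','s21f.png');d=grab('side','d21f.png');crop(s,375,250,400,272,26,'s21.png');crop(d,283,168,308,190,26,'d21.png')
E
```

```text
20.975 [ 0.59515644 -0.11667173  0.15994579] [2.97729904e-05 8.09961496e-01 5.86483055e-01 2.82224587e-05] [-0.95713878  0.45614853  1.45557449] [ 1.40581351e-01  3.00212727e-01 -5.93377772e-05] 0.05330203335015142
```

View pics/w21.png

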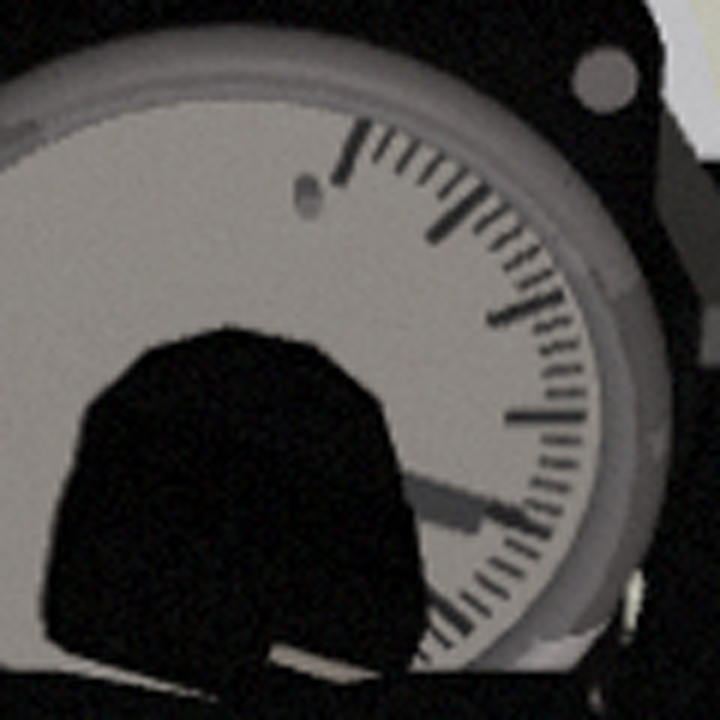

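View pics/s21.png

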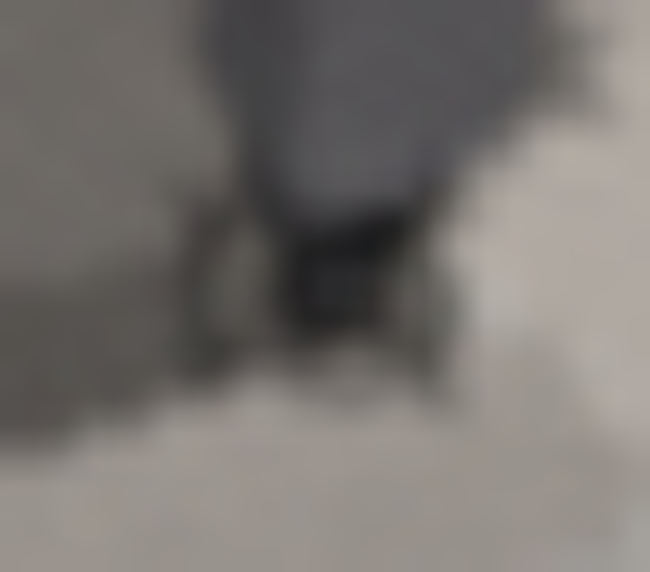

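View pics/d21.png

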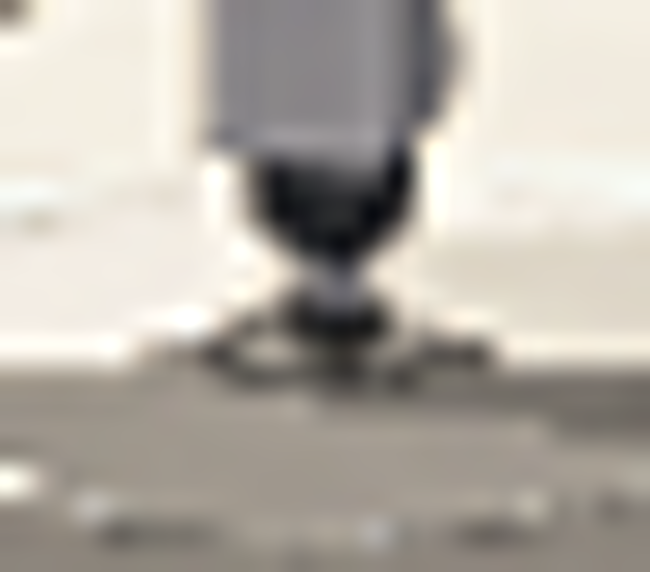

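View pics/s21f.png

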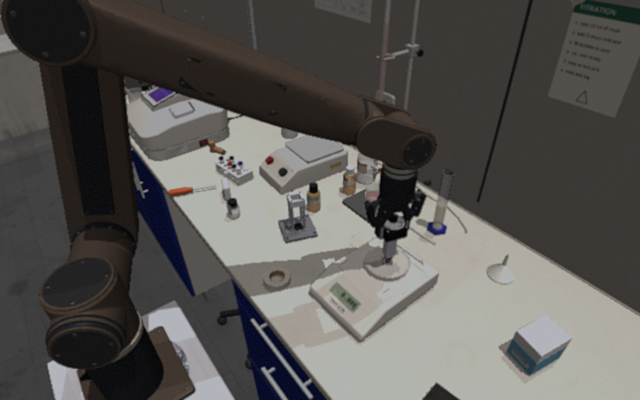

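The live pointer covers the 4 N mark, and the wrist force has changed by about 4.3 N, which agrees. The tip is inside the ring and the things standing around look unmoved. I'm handing in now.

```bash
python3 - <<'E'
from h import *
print(bot.close_job()); print(bot.get_obs()['time'])
E
```

```text
the job is handed in; nothing more can be done
None
the job is handed in; nothing more can be done
```

I turned the peak pointer back against its zero stop with the gauge still in its stand. I then lifted the gauge straight out, set its plunger tip in the ring on the pan, and pressed to about 4 N. The arm was still holding it there, steady and upright, when I handed the job in at about 21 s.

**Last checks**
- **Zero:** after the turn and after the lift, both pointers lay on the 0 mark. While I turned the knob, the gauge followed by about 1.5° in its collar, which showed the stop had been reached.
- **Reading:** the live pointer covered the 4 N mark at the end. The wrist force changed by roughly 4 N from hanging free, which agrees within its noise of about 0.5 N. I pressed in steps of 1 mm or less, and no reading I took was above 4 N.
- **Position:** the tip was inside the ring in both fixed cameras, about 1 mm from its centre as far as those low-resolution views show.
- **Surroundings:** nothing looked moved in the last overall picture. The clear lid is hard to see; no contact with it showed in the force readings.

**Disagreements along the way**
- **Camera height and depth:** the camera estimates of position differed by several millimetres in y. I resolved this by comparing the tip with the ring in the same picture.
- **First touch:** at about 1.5 N the tip appeared about 3 mm off centre. I lifted off, shifted it and pressed again. The peak pointer therefore moved up to 1.5 N before the final press.

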